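# Clear the hob, put the soup pot on and light the burner

## Task

Get the soup going for the cooking class: clear every tin and jar off the gas hob and stand it in the blue tray with its label facing the class, then set the soup pot centred on the burner. Only then light the burner by pushing the knob in and turning it anticlockwise past its safety stop to the large flame, pause there a moment, and turn it down to the small flame. Leave the mug, wooden spoon, pepper mill and salt shaker where they are.

Things in the scene. Friction and masses are not known exactly. Their poses are not given: they have to be found in the camera images.
- hob: single-burner table-top gas hob, fixed; black glass deck 370 (x) x 310 (y) mm, 60 mm above the table. Origin: centre of its underside. Its +x points away from the cook: burner at the back, control knob in front
- burner (a point): centre of the burner, at the height of the cast-iron grate's flat top (95 mm above the table). The grate is 220 x 220 mm of parallel bars, edges along the hob's x and y
- tin_red_mid (a point): food tin, bare metal with a red label and cream picture on one side; 62 mm across, 85 mm tall, mass about 0.15 to 0.3 kg. Point: on its axis, half-way up. z: up along its axis; x: out through the middle of its label. It stands upright, on the hob's grate at the start; may be absent
- tin_green_mid (a point): food tin, bare metal with a green label and yellow picture on one side; 62 mm across, 85 mm tall, mass about 0.15 to 0.3 kg. Point: on its axis, half-way up. z: up along its axis; x: out through the middle of its label. It stands upright, on the hob's grate at the start; may be absent
- tin_orange_mid (a point): food tin, bare metal with an orange label and white picture on one side; 62 mm across, 85 mm tall, mass about 0.15 to 0.3 kg. Point: on its axis, half-way up. z: up along its axis; x: out through the middle of its label. It stands upright, on the hob's deck beside the knob at the start; may be absent
- jar_blue_mid (a point): spice jar, blue lid, white label with a blue picture on one side; 54 mm across over its whole height, 100 mm tall, mass about 0.15 to 0.3 kg. Point: on its axis, half-way up. z: up along its axis; x: out through the middle of its label. It stands upright, on the hob's grate at the start; may be absent
- jar_yellow_mid (a point): spice jar, yellow lid, white label with an ochre picture on one side; 54 mm across over its whole height, 100 mm tall, mass about 0.15 to 0.3 kg. Point: on its axis, half-way up. z: up along its axis; x: out through the middle of its label. It stands upright, on the hob's grate at the start; may be absent
- tray: blue plastic tray, fixed, 300 (x) x 200 (y) mm outside, walls 5 mm thick and 22 mm high, floor 5 mm thick. Origin: centre of its underside. Its +x points away from the robot, towards the class. Empty at the start; to the left or to the right of the hob
- pot_handle (a point): wooden grip of the soup pot's rigid carrying arch: a bar 105 mm long (along its x), 22 mm wide (y), 24 mm thick, its centre 186 mm above the pot's base. The lid's knob ends 57 mm below this point. Point: centre of the bar
- pot_base (a point): dark green enamel soup pot with lid and arch, 160 mm across (166 mm at the rim), about 0.7 kg. Point: centre of its underside; z up. It stands on the table at the start, on the other side of the hob from the tray
- knob_grip (a point): black gas knob on top of the hob, upright axis. Pinch it by its bar, 44 mm long (along its x), 14 mm wide (y), 30 mm tall, which stands on a 42 mm disc. Point: on the axis, 8 mm below the bar's top and 22 mm above the disc's top face (96 mm above the table while not pushed in). x: along the bar towards the white pointer line; the pointer turns with the knob
- knob (a joint): knob angle, rad: 0 = off (pointer away from the cook), grows anticlockwise seen from above; large-flame mark (big orange) 1.40, small-flame mark (small orange) 2.62, end 2.79. Safety stop at 0.12: blocked unless pushed in over 5 mm; keep it in until past 0.8; from there it springs out when let go and turns freely onward; turned back, it stops at 0.75 unless pushed in. Stays where left
- knob_push (a joint): how far the knob is pushed in (down), m: 0 = out, 0.008 = fully in. A spring pushes it out with about 4 N, rising to 9 N when fully in
- tray_front (a point): middle of the top of the tray's far wall, the one towards the class, 147 mm along the tray's +x from its centre. The class sits straight ahead of the robot (+x), beyond the far side of the table
- pepper_mill: dark wooden pepper mill, 54 mm across, 165 mm tall; a bystander, origin at the centre of its underside
- mug: white mug, 80 mm across, 90 mm tall; a bystander, origin at the centre of its underside
- wood_spoon: wooden spoon lying flat, 260 mm long; a bystander, origin at the centre of its underside
- salt_shaker: glass salt shaker with a steel top, 44 mm across, 90 mm tall; a bystander, origin at the centre of its underside
Things that resemble listed ones, but are neither listed nor needed, are in the scene too. Leave any red look-alike of the part that bears pot_handle alone.

How it is judged (in metres and radians):
On the way, in this order (a step that is already met when the one before it is completed fails the run):
1. every tin and jar stands upright in the tray, the gas still off (x of tin_red_mid in the frame of tray between -0.125 and 0.125 m and y of tin_red_mid in the frame of tray between -0.08 and 0.08 m and height (world z) of each of tin_red_mid, tin_green_mid, jar_blue_mid, jar_yellow_mid, tin_orange_mid below 0.068 m and angle between each of tin_red_mid, tin_green_mid, jar_blue_mid, jar_yellow_mid, tin_orange_mid's own z axis and vertical below 0.15 rad and x of tin_green_mid in the frame of tray between -0.125 and 0.125 m and y of tin_green_mid in the frame of tray between -0.08 and 0.08 m and x of jar_blue_mid in the frame of tray between -0.125 and 0.125 m and y of jar_blue_mid in the frame of tray between -0.08 and 0.08 m and x of jar_yellow_mid in the frame of tray between -0.125 and 0.125 m and y of jar_yellow_mid in the frame of tray between -0.08 and 0.08 m and x of tin_orange_mid in the frame of tray between -0.125 and 0.125 m and y of tin_orange_mid in the frame of tray between -0.08 and 0.08 m and value of joint knob below 0.3 rad), for 0.2 s.
2. the soup pot stands centred on the burner, the gas still off (horizontal distance between pot_base and burner below 0.02 m and z of pot_base in the frame of burner between -0.005 and 0.005 m and angle between pot_base's own z axis and vertical below 0.06 rad and value of joint knob below 0.3 rad), for 0.2 s.
3. the knob stands at the large flame (value of joint knob between 1.15 and 1.65 rad), for 0.3 s.
4. the knob stands at the small flame (value of joint knob between 2.4 and 2.85 rad), for 0.2 s.
At the end, for the whole second after the job is handed in: Every tin and jar present stands upright on the tray's floor, label along the tray's +x (to the class) within about 20 degrees; the pot stands level on the grate, within 20 mm of the burner's centre; the knob is out and within about 0.2 rad of the small-flame mark (all of step 4 and x of tin_red_mid in the frame of tray between -0.125 and 0.125 m and y of tin_red_mid in the frame of tray between -0.08 and 0.08 m and height (world z) of each of tin_red_mid, tin_green_mid, jar_blue_mid, jar_yellow_mid, tin_orange_mid below 0.068 m and angle between each of tin_red_mid, tin_green_mid, jar_blue_mid, jar_yellow_mid, tin_orange_mid's own z axis and vertical below 0.15 rad and angle between the x axis of each of tin_red_mid, tin_green_mid, jar_blue_mid, jar_yellow_mid, tin_orange_mid and the x axis of tray, either way round below 0.4 rad and x of tray_front in the frame of tin_red_mid above 0 m and x of tin_green_mid in the frame of tray between -0.125 and 0.125 m and y of tin_green_mid in the frame of tray between -0.08 and 0.08 m and x of tray_front in the frame of tin_green_mid above 0 m and x of jar_blue_mid in the frame of tray between -0.125 and 0.125 m and y of jar_blue_mid in the frame of tray between -0.08 and 0.08 m and x of tray_front in the frame of jar_blue_mid above 0 m and x of jar_yellow_mid in the frame of tray between -0.125 and 0.125 m and y of jar_yellow_mid in the frame of tray between -0.08 and 0.08 m and x of tray_front in the frame of jar_yellow_mid above 0 m and x of tin_orange_mid in the frame of tray between -0.125 and 0.125 m and y of tin_orange_mid in the frame of tray between -0.08 and 0.08 m and x of tray_front in the frame of tin_orange_mid above 0 m and horizontal distance between pot_base and burner below 0.02 m and z of pot_base in the frame of burner between -0.005 and 0.005 m and angle between pot_base's own z axis and vertical below 0.06 rad and value of joint knob_push below 0.003 m); the robot touches nothing.
It fails at once if the pepper mill, mug, wooden spoon or salt shaker is moved more than 4 cm (distance of any of pepper_mill, mug, wood_spoon, salt_shaker from where it was at the start of the episode above 0.04 m).
It fails at once if the pepper mill, mug or salt shaker is tipped over (angle between any of pepper_mill, mug, salt_shaker's own z axis and vertical above 0.5 rad).
Of tin_red, tin_green, jar_blue, jar_yellow, tin_orange only 3 to 5 are there at a start; the rules pass over those that are not, and their reading is None.
At some moment in a run one of pot may be knocked a few centimetres aside while the robot is not near it.
It also fails if it takes over 210 s, if anything falls off the work surface, if the arm or the gripper's body presses on something with over 40 N, if the wrist force passes 120 N, or if a joint passes its speed limit or range.

## Robot

A 6-joint arm with a two-finger parallel gripper is mounted at the origin on the work surface. World frame = base frame: x ahead of the robot, y to its left, z up, the work surface at z = 0. Lengths are in mm, angles in rad, forces in N, time in s.
With the tool pointing down it reaches from about 350 to 775 mm from the base axis. Payload 7.3 kg.
Tool frame: the origin (TCP) lies on the centre line of the jaws, within the pads' length; the fingertips stand 17 mm ahead of it and the grasp point (between the pads) lies 2 mm behind it; z points along the fingers, y is the line along which they close (so a half turn about z gives the same grasp; the last joint's range is limited). The gripper opens to 92 mm and grips with 3 to 60 N. Pads are 19 mm wide; open, the fingers measure 130 mm over their backs; the gripper's body (75 mm by 190 mm) begins 47 mm behind the grasp point.
Start: joints at [1.195, 0.342, 1.524, -0, 1.275, -0.146], TCP at [119.569, 511.221, 243.741] pointing down, gripper open.
Joint ranges: [-2.53, 2.53], [-0.77, 2.02], [0.04, 2.7], [-1, 4.14], [0.28, 2.66], [-3.11, 3.11]. Speed limits (rad/s): [2.57, 2.57, 3.14, 3.14, 3.14, 3.14].

## Interface

Orientations are given as [roll, pitch, yaw] about the fixed x, y, z axes, in that order (R = Rz(yaw) Ry(pitch) Rx(roll)).
In Python, from plant import bot gives the robot as it stands. The module is installed in compiled form; this text tells all that it offers.
- The arm moves only by the shell command python3 -m pendant 'ROWS'. ROWS is JSON, a list of rows, each a list of 3 entries, a list of its own where there are three numbers: the shift along the world's x, y, z as a fraction of full scale, then the turn, a rotation vector about the world's x, y, z as a fraction of full scale, then the opening, from -1 (shut) to 1 (fully open), so that 0 is half open. In form: [[[tx, ty, tz], [rx, ry, rz], claw], ...]. A call has exactly 10 rows; each row shifts and turns the commanded pose from where the row before left it; what a row does not reach is not made up. Full scale, the value 1, is 30 mm for a shift and 0.12 rad for a turn. A row lasts 1/12 s, in which the tool goes at most 41.7 mm and 7.16 degrees, less where a joint would pass 70% of its speed; a pose out of reach is approached as far as the arm can. A call with a number of a shift or a turn outside -1 to 1 is refused whole. A call with a gripper value outside its range is refused whole. The fingers move at their own pace and stop on an object; the grip force is fixed at half the most. Time passes only in rows, so rows that do not move let the fingers close, or fill a call up. It gives the time, the measured TCP pose, the force, the opening and the grip force at its end, in the units of the state.
- bot.get_obs(): the state, without advancing time (a new reading comes with each control period).
- bot.capture(name): name is "scene" or "top"; returns the picture (384x512x3 uint8, blue, green, red); there is no depth.
- bot.camera_params(name): a dict with "fovy" (degrees; the focal length in pixels is half the picture's height over the tangent of half this angle, whatever the lens; pixels are square), "cx", "cy" (the principal point, pixels), "camera_from_world" (4x4, takes a point from world to camera coordinates). Camera axes: x right, y down, z forward; pixel columns grow to the right and rows downward; lengths in mm; the calibration is good to about 2 mm. A picture is of the moment at which its call begins. camera_params takes no time and is no camera call.
- bot.close_job(): hands the job in; it is judged then, once.
The state is a dict: "time": time; "joint_positions": joint angles; "dq": joint speeds; "tau": joint torques, N m; "tool_pos": TCP position; "tcp_rot": TCP orientation; "contact_force": force on the tool from outside, world axes, zero at the start; "moment": the same for the moment, N m; "grip_width": finger opening in mm; "finger_force": force on a finger pad.
Only numpy, scipy, OpenCV 4.12 (cv2) and the standard library are available. Lean on these libraries where they do the work, as an engineer would, in place of code of your own. Each camera call takes 0.05 s, during which the arm holds its last target. There are 200 camera calls.

## Working session

There is one attempt and no reset: what is moved stays moved. The work goes in short steps, Python scripts to look and compute and a shell command to move; the robot and the scene stay as the last step left them, time stands still between calls to the robot, and variables do not carry over. Pictures are saved under pics/ and viewed, at most 14 in all, crops included, and the job is handed in when it is done.

```bash
mkdir -p pics
python3 - <<'E'
from plant import bot
import cv2,numpy as np
for n in("scene","top"):
    im=bot.capture(n); cv2.imwrite(f"pics/{n}0.png",im)
    p=bot.camera_params(n); print(n,p["fovy"],p["cx"],p["cy"],np.round(p["camera_from_world"],4).tolist())
print(bot.get_obs())
E
```

```text
scene 46.267510329130936 256.410395880261 188.07171324274543 [[0.6406, 0.7677, 0.0143, -310.9157], [0.4209, -0.3355, -0.8428, -91.5992], [-0.6422, 0.5459, -0.5381, 1774.205], [0.0, 0.0, 0.0, 1.0]]
top 50.12097932813284 257.4305741126158 189.42853184329473 [[-0.0207, -0.9998, -0.0077, -1.6682], [-0.986, 0.0217, -0.165, 474.9931], [0.1652, 0.0042, -0.9863, 1703.6228], [0.0, 0.0, 0.0, 1.0]]
{'time': 0.1, 'joint_positions': array([ 1.19501422e+00,  3.42622091e-01,  1.52488970e+00,  8.87195651e-06,
        1.27535595e+00, -1.46019077e-01]), 'dq': array([-0.00034939, -0.00198203, -0.00322504, -0.00088265,  0.00174408,
        0.00140727]), 'tau': array([ 3.48778041e-03, -4.31995904e+01, -2.44697517e+01,  7.20152026e-02,
        5.24326286e-02, -6.42283726e-05]), 'tool_pos': array([119.43652724, 510.91231286, 243.141591  ]), 'tcp_rot': array([-3.14033237e+00, -1.93920769e-04,  2.91182692e+00]), 'contact_force': array([0.03768211, 0.86461392, 0.21304278]), 'moment': array([ 0.02776431, -0.0550838 ,  0.00636348]), 'finger_force': 0.0, 'grip_width': 91.7208924519675}
```

View pics/scene0.png

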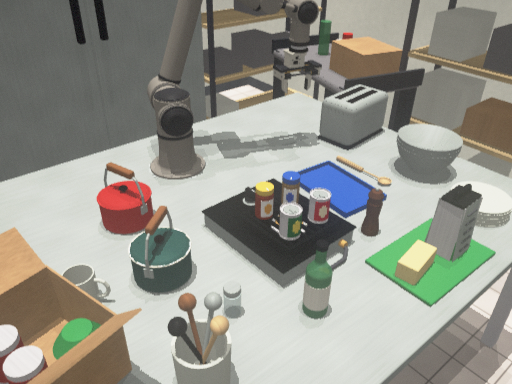

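View pics/top0.png

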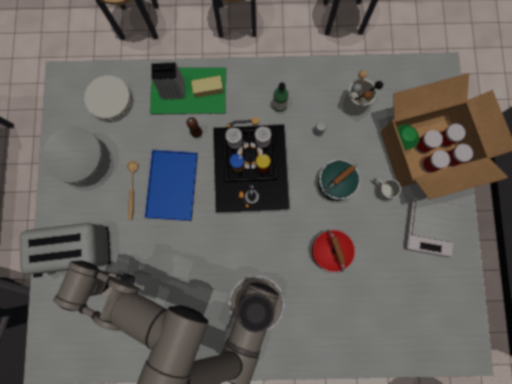

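The scene view shows the red tin (320,206), green tin (290,222), yellow jar (264,201) and blue jar (291,190) on the grate. The tray is at (340,187) and the green pot at (162,258), with a red look-alike at (126,207). In the top view the tray is at (172,185), the pot at (339,180) and the hob at (251,168). Next I'll enlarge the hob area in both views.

```bash
cat > h.py <<'E'
from plant import bot
import cv2,numpy as np
P={}
def cam(n):
    if n not in P:
        p=bot.camera_params(n); f=192/np.tan(np.radians(p["fovy"])/2)
        P[n]=(f,p["cx"],p["cy"],np.array(p["camera_from_world"]))
    return P[n]
def proj(n,X):
    f,cx,cy,T=cam(n); q=T[:3,:3]@np.asarray(X,float)+T[:3,3]; return np.array([cx+f*q[0]/q[2],cy+f*q[1]/q[2]])
def ray(n,u,v):
    f,cx,cy,T=cam(n); R=T[:3,:3]; d=R.T@np.array([(u-cx)/f,(v-cy)/f,1]); return -R.T@T[:3,3],d/np.linalg.norm(d)
def plane(n,u,v,z):
    o,d=ray(n,u,v); return o+d*(z-o[2])/d[2]
def tri(a,b):
    (o1,d1),(o2,d2)=ray("scene",*a),ray("top",*b)
    A=np.stack([d1,-d2],1); s=np.linalg.lstsq(A,o2-o1,rcond=None)[0]
    p,q=o1+s[0]*d1,o2+s[1]*d2; return (p+q)/2,np.linalg.norm(p-q)
E
python3 - <<'E'
from h import *
s=cv2.imread("pics/scene0.png");t=cv2.imread("pics/top0.png")
a=cv2.resize(s[160:280,200:360],None,fx=5,fy=5,interpolation=cv2.INTER_CUBIC)
cv2.imwrite("pics/c1.png",a)
b=cv2.resize(t[110:220,210:370],None,fx=5,fy=5,interpolation=cv2.INTER_CUBIC)
cv2.imwrite("pics/c2.png",b)
# tray & hob
hsv=cv2.cvtColor(t,cv2.COLOR_BGR2HSV)
m=cv2.inRange(hsv,(108,150,60),(125,255,255));m[:, 220:]=0
c=max(cv2.findContours(m,0,2)[0],key=cv2.contourArea);r=cv2.minAreaRect(c);bx=cv2.boxPoints(r);print("tray",[plane("top",*q,22)[:2].round() for q in bx])
E
```

```text
tray [array([371., 468.]), array([667., 448.]), array([644., 251.]), array([349., 276.])]
```

View pics/c1.png

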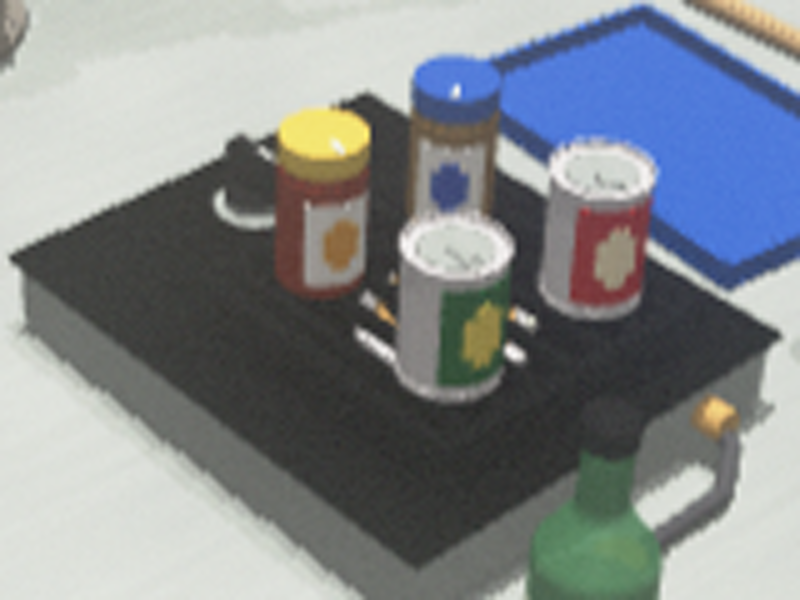

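View pics/c2.png

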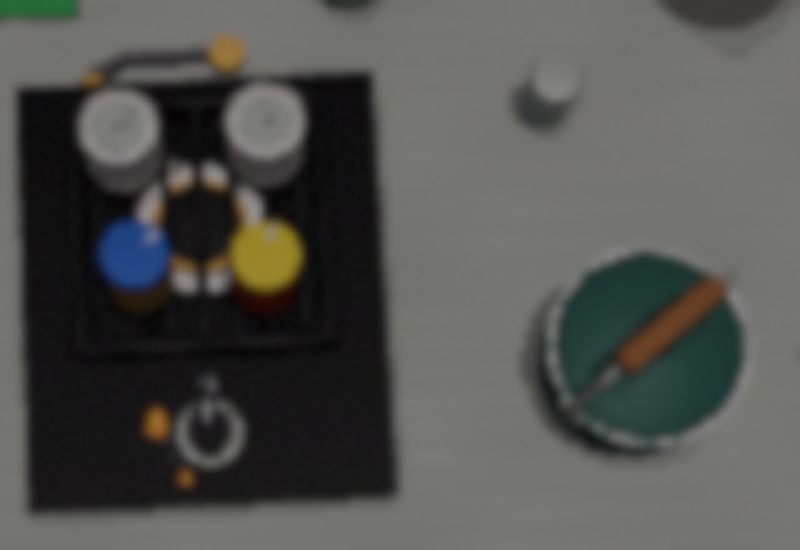

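The top crop confirms four items on the grate: red tin at (234,135), green tin (263,134), blue jar (237,161) and yellow jar (263,161). There is no orange tin on the deck beside the knob at (252,196). The pot is the green one, and its handle runs diagonally; the red one is the look-alike to leave alone. Now I'll measure everything from the two views.

Run:
```python
from h import *
s=cv2.imread("pics/scene0.png");t=cv2.imread("pics/top0.png")
S=lambda u,v:(200+u/5-.4,160+v/5-.4); T=lambda u,v:(210+u/5-.4,110+v/5-.4)
obj={"red":(S(603,170),T(120,127),31),"green":(S(457,245),T(264,120),31),"blue":(S(457,82),T(134,255),27),"yellow":(S(325,134),T(267,256),27)}
hs=cv2.cvtColor(s,cv2.COLOR_BGR2HSV); ht=cv2.cvtColor(t,cv2.COLOR_BGR2HSV)
pic={"red":S(614,258),"green":S(483,337),"blue":S(450,184),"yellow":S(342,243)}
for k,(a,b,r) in obj.items():
    p,e=tri(a,b); zt=180 if r==31 else 195
    q=plane("top",*b,zt); q2=plane("scene",*a,zt)
    o,d=ray("scene",*pic[k]); c=(q+q2)[:2]/2
    w=o[:2]-c; A=d[:2]@d[:2];B=w@d[:2];C=w@w-r*r; sl=(-B-np.sqrt(max(B*B-A*C,0)))/A; h=o+sl*d
    print(k,p.round(),round(e,1),"top@z",q.round()[:2],"sc@z",q2.round()[:2],"label",np.degrees(np.arctan2(*(h[:2]-c)[::-1])).round(),"pic z",h[2].round())
hob=[plane("top",*T(*x),60)[:2] for x in((18,92),(372,73),(397,495),(30,512))]
hs_=[plane("scene",*S(*x),60)[:2] for x in((368,95),(780,338),(418,568),(12,258))]
print("hob top",np.round(hob).tolist(),np.mean(hob,0).round(),"scene",np.round(hs_).tolist(),np.mean(hs_,0).round())
print("burner@80",plane("top",*T(200,228),80).round(), "knob disc@74",plane("top",*T(210,432),74).round())
tr=[plane("scene",*S(*x),22)[:2].round() for x in((735,285),(645,8))];print("tray scene near/far corners",tr)
# handles
def hand(hsv,lo,hi,box):
    m=cv2.inRange(hsv,lo,hi);k=np.zeros_like(m);u0,v0,u1,v1=box;k[v0:v1,u0:u1]=m[v0:v1,u0:u1]
    c=max(cv2.findContours(k,0,2)[0],key=cv2.contourArea);x=cv2.findNonZero(cv2.drawContours(np.zeros_like(m),[c],0,255,-1)).reshape(-1,2).astype(float)
    u=np.linalg.svd(x-x.mean(0),full_matrices=False)[2][0];pr=(x-x.mean(0))@u;return x.mean(0),x.mean(0)+u*pr.min(),x.mean(0)+u*pr.max(),len(x)
a=hand(hs,(3,110,50),(20,255,255),(130,195,185,245));b=hand(ht,(3,100,40),(20,255,255),(315,155,365,200));print(a,b)
print("handle",[ (x[0].round(),round(x[1],1)) for x in (tri(a[0],b[0]),tri(a[1],b[1]),tri(a[2],b[2]),tri(a[1],b[2]))])
for n,a,b in(("pepper",(374,192),(191,120)),("salt",(232,288),(320.5,125.5))): print(n,tri(a,b))
print("topcam",ray("top",256,192)[0].round())
```

```text
red [674.  78. 178.] 0.6 top@z [673.  78.] sc@z [676.  75.] label -28.0 pic z 139.0
green [676. -38. 178.] 2.9 top@z [677. -37.] sc@z [677. -41.] label -14.0 pic z 138.0
blue [565.  67. 190.] 2.7 top@z [565.  67.] sc@z [570.  59.] label -48.0 pic z 137.0
yellow [562. -37. 192.] 0.5 top@z [562. -37.] sc@z [565. -40.] label -16.0 pic z 135.0
hob top [[744.0, 173.0], [754.0, -132.0], [388.0, -141.0], [380.0, 164.0]] [566.  16.] scene [[385.0, 159.0], [750.0, 167.0], [759.0, -138.0], [393.0, -147.0]] [572.  10.]
burner@80 [615.  18.  80.] knob disc@74 [442.  13.  74.]
tray scene near/far corners [array([666., 231.]), array([377., 461.])]
(array([154.56424581, 218.08379888]), array([163.79495266, 206.07381718]), array([146.59267947, 228.45552529]), 179) (array([343.63194444, 174.45138889]), array([353.51004321, 166.39895888]), array([334.03743374, 182.27264353]), 144)
handle [(array([ 500., -352.,  190.]), np.float64(7.6)), (array([ 528., -361.,  246.]), np.float64(34.9)), (array([ 470., -343.,  135.]), np.float64(49.6)), (array([ 470., -311.,  193.]), np.float64(2.8))]
pepper (array([744.85287907, 248.77817661, 152.00915485]), np.float64(12.377658696872226))
salt (array([ 735.88489769, -286.51956961,   82.68854736]), np.float64(3.0104268469816318))
topcam [ 187.  -19. 1759.]
```

```bash
python3 -m pendant '[[[0.925,-0.723,0.13],[0,0,0],1],[[0.925,-0.723,0.13],[0,0,0],1],[[0.925,-0.723,0.13],[0,0,0],1],[[0.925,-0.723,0.13],[0,0,0],1],[[0.925,-0.723,0.13],[0,0,0],1],[[0.925,-0.723,0.13],[0,0,0],1],[[0.925,-0.723,0.13],[0,0,0],1],[[0.925,-0.723,0.13],[0,0,0],1],[[0.925,-0.723,0.13],[0,0,0],1],[[0.925,-0.723,0.13],[0,0,0],1]]'
python3 -m pendant '[[[0.925,-0.723,0],[0,0,-0.215],1],[[0.925,-0.723,0],[0,0,-0.215],1],[[0.925,-0.723,0],[0,0,-0.215],1],[[0.925,-0.723,0],[0,0,-0.215],1],[[0.925,-0.723,0],[0,0,-0.215],1],[[0.925,-0.723,0],[0,0,-0.215],1],[[0.925,-0.723,0],[0,0,-0.215],1],[[0.925,-0.723,0],[0,0,-0.215],1],[[0.925,-0.723,0],[0,0,-0.215],1],[[0.925,-0.723,0],[0,0,-0.215],1]]'
python3 -m pendant '[[[0,0,0],[0,0,0],1],[[0,0,0],[0,0,0],1],[[0,0,0],[0,0,0],1],[[0,0,0],[0,0,0],1],[[0,0,0],[0,0,0],1],[[0,0,0],[0,0,0],1],[[0,0,0],[0,0,0],1],[[0,0,0],[0,0,0],1],[[0,0,0],[0,0,0],1],[[0,0,0],[0,0,0],1]]'
python3 - <<'E'
from h import *
for n in("scene","top"): cv2.imwrite(f"pics/{n}1.png",bot.capture(n))
s=cv2.imread("pics/scene1.png")
cv2.imwrite("pics/c3.png",cv2.resize(s[120:270,200:400],None,fx=4,fy=4,interpolation=cv2.INTER_CUBIC))
o=bot.get_obs();print(o["joint_positions"].round(2),proj("scene",o["tool_pos"]),proj("top",o["tool_pos"]))
E
```

```text
time: 0.93
tool_pos: [398.0, 292.9, 282.7]
tcp_rot: [-3.141, -0.0, 2.912]
contact_force: [1.2, 1.3, -0.9]
grip_width: 91.5
finger_force: 0.0
time: 1.77
tool_pos: [675.5, 76.1, 282.1]
tcp_rot: [-3.141, -0.001, 2.652]
contact_force: [1.6, 0.9, -0.5]
grip_width: 91.8
finger_force: 0.0
time: 2.6
tool_pos: [674.5, 77.5, 282.9]
tcp_rot: [3.141, 0.0, 2.654]
contact_force: [0.4, -0.5, 0.0]
grip_width: 91.9
finger_force: 0.0
[ 0.    0.62  0.96  0.    1.56 -1.08] [323.83672078 161.81665529] [231.98134851 126.59280887]
```

View pics/c3.png

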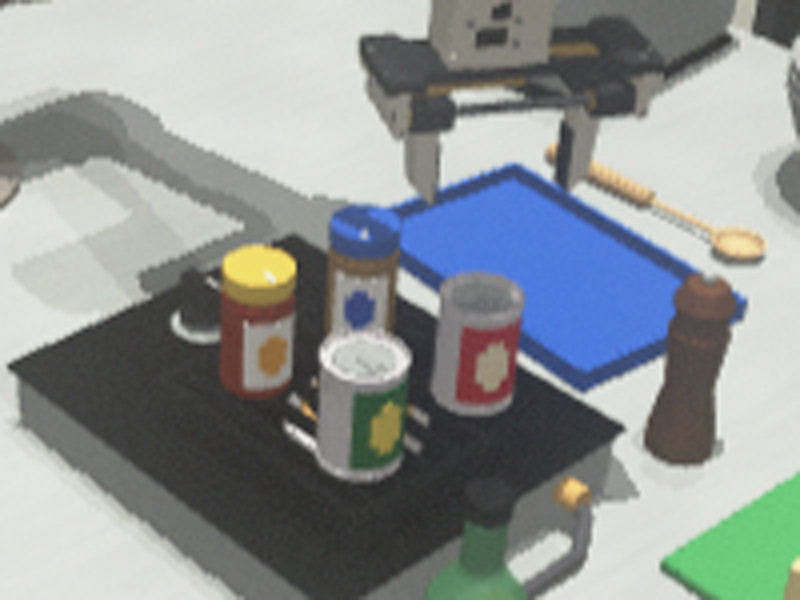

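The gripper hangs above the red tin at crop (478,340), fingers straddling it along the diagonal, with tips at crop (432,195) and (570,185). So the calibration holds. Descend and grip.

```bash
python3 -m pendant '[[[0,0,-0.85],[0,0,0],1],[[0,0,-0.85],[0,0,0],1],[[0,0,-0.85],[0,0,0],1],[[0,0,-0.85],[0,0,0],1],[[0,0,-0.85],[0,0,0],1],[[0,0,0],[0,0,0],1],[[0,0,0],[0,0,0],-1],[[0,0,0],[0,0,0],-1],[[0,0,0],[0,0,0],-1],[[0,0,0],[0,0,0],-1]]'
python3 -m pendant '[[[0,0,0],[0,0,0],-1],[[0,0,0],[0,0,0],-1],[[0,0,0],[0,0,0],-1],[[0,0,0],[0,0,0],-1],[[0,0,0],[0,0,0],-1],[[0,0,0.5],[0,0,0],-1],[[0,0,1],[0,0,0],-1],[[0,0,1],[0,0,0],-1],[[0,0,1],[0,0,0],-1],[[0,0,0],[0,0,0],-1]]'
```

```text
time: 3.53
tool_pos: [675.5, 77.4, 157.4]
tcp_rot: [3.14, 0.003, 2.654]
contact_force: [-0.7, 0.4, -0.8]
grip_width: 69.8
finger_force: 0.0
time: 4.37
tool_pos: [676.6, 77.5, 267.4]
tcp_rot: [3.136, 0.01, 2.654]
contact_force: [1.4, 0.4, 0.1]
grip_width: 61.6
finger_force: 30.0
```

```bash
python3 -m pendant '[[[-0.197,0.91,0],[0,0,0.343],-1],[[-0.197,0.91,0],[0,0,0.343],-1],[[-0.197,0.91,0],[0,0,0.343],-1],[[-0.197,0.91,0],[0,0,0.343],-1],[[-0.197,0.91,0],[0,0,0.343],-1],[[-0.197,0.91,0],[0,0,0.343],-1],[[-0.197,0.91,0],[0,0,0.343],-1],[[-0.197,0.91,0],[0,0,0.343],-1],[[-0.197,0.91,0],[0,0,0.343],-1],[[-0.197,0.91,0],[0,0,0.343],-1]]'
python3 -m pendant '[[[0,0,0],[0,0,0],-1],[[0,0,0],[0,0,0],-1],[[0,0,-0.9],[0,0,0],-1],[[0,0,-0.9],[0,0,0],-1],[[0,0,-0.9],[0,0,0],-1],[[0,0,-0.9],[0,0,0],-1],[[0,0,-0.9],[0,0,0],-1],[[0,0,0],[0,0,0],-1],[[0,0,0],[0,0,0],-1],[[0,0,0],[0,0,0],-1]]'
python3 - <<'E'
from h import *
s=bot.capture("scene");t=bot.capture("top")
a=cv2.resize(s[110:260,240:440],(800,600),interpolation=cv2.INTER_CUBIC)
cv2.imwrite("pics/c4.png",a);cv2.imwrite("pics/top2.png",t)
o=bot.get_obs();p=o["tool_pos"];print(p,o["joint_positions"].round(2)); b=p-[0,0,60]; 
print("proj tray corners at z22 crop",[((proj("scene",[*q,22])-[240,110])*4).round().tolist() for q in((371,468),(667,448),(644,251),(349,276))],"tin base",((proj("scene",b)-[240,110])*4).round())
E
```

```text
time: 5.2
tool_pos: [614.7, 351.7, 259.0]
tcp_rot: [-3.141, -0.002, 3.067]
contact_force: [-0.3, 0.2, -1.8]
grip_width: 61.6
finger_force: 30.0
time: 6.03
tool_pos: [616.6, 350.0, 126.9]
tcp_rot: [3.141, 0.002, 3.064]
contact_force: [0.9, -0.6, -1.7]
grip_width: 61.6
finger_force: 30.0
[616.80903448 350.52361179 127.93178191] [ 0.41  0.78  1.09  0.    1.27 -1.09]
proj tray corners at z22 crop [[355.0, 200.0], [590.0, 335.0], [422.0, 405.0], [199.0, 253.0]] tin base [481. 304.]
```

View pics/c4.png

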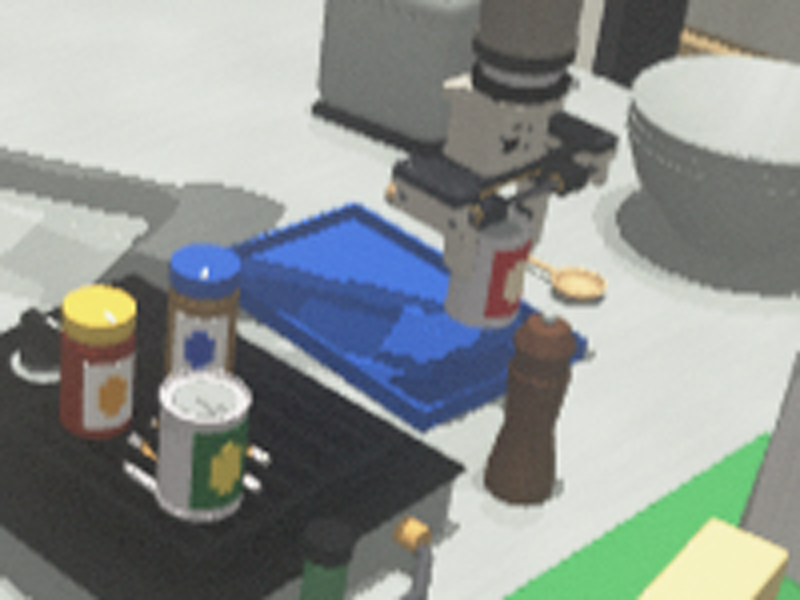

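The red tin is held upright over the tray's far end, base at crop (485,316), just left of the pepper mill. The tray's corners fit their projection to about 2 px. Lower, release and rise.

```bash
python3 -m pendant '[[[0,0,-0.9],[0,0,0],-1],[[0,0,-0.9],[0,0,0],-1],[[0,0,-0.15],[0,0,0],-1],[[0,0,-0.1],[0,0,0],-1],[[0,0,0],[0,0,0],-1],[[0,0,0],[0,0,0],1],[[0,0,0],[0,0,0],1],[[0,0,0],[0,0,0],1],[[0,0,0],[0,0,0],1],[[0,0,0],[0,0,0],1]]'
python3 -m pendant '[[[0,0,0],[0,0,0],1],[[0,0,0.5],[0,0,0],1],[[0,0,1],[0,0,0],1],[[0,0,1],[0,0,0],1],[[0,0,1],[0,0,0],1],[[0,0,1],[0,0,0],1],[[0,0,1],[0,0,0],1],[[0,0,1],[0,0,0],1],[[0,0,0.5],[0,0,0],1],[[0,0,0],[0,0,0],1]]'
```

```text
time: 6.97
tool_pos: [615.6, 350.5, 64.1]
tcp_rot: [3.141, 0.001, 3.065]
contact_force: [0.0, -0.6, -1.1]
grip_width: 89.4
finger_force: 0.0
time: 7.8
tool_pos: [616.7, 351.0, 279.0]
tcp_rot: [3.137, 0.008, 3.065]
contact_force: [0.4, -0.3, 0.5]
grip_width: 91.9
finger_force: 0.0
```

```bash
python3 -m pendant '[[[0.14,-0.93,0],[0,0,-0.13],1],[[0.14,-0.93,0],[0,0,-0.13],1],[[0.14,-0.93,0],[0,0,-0.13],1],[[0.14,-0.93,0],[0,0,-0.13],1],[[0.14,-0.93,0],[0,0,-0.13],1],[[0.14,-0.93,0],[0,0,-0.13],1],[[0.14,-0.93,0],[0,0,-0.13],1],[[0.14,-0.93,0],[0,0,-0.13],1],[[0.14,-0.93,0],[0,0,-0.13],1],[[0.14,-0.93,0],[0,0,-0.13],1]]'
python3 -m pendant '[[[0.14,-0.93,0],[0,0,-0.13],1],[[0.14,-0.93,0],[0,0,-0.13],1],[[0.14,-0.93,0],[0,0,-0.13],1],[[0.14,-0.92,0],[0,0,-0.13],1],[[0,0,0],[0,0,0],1],[[0,0,0],[0,0,0],1],[[0,0,0],[0,0,0],1],[[0,0,0],[0,0,0],1],[[0,0,0],[0,0,0],1],[[0,0,0],[0,0,0],1]]'
```

```text
time: 8.63
tool_pos: [657.1, 70.1, 272.2]
tcp_rot: [-3.141, -0.002, 2.909]
contact_force: [-0.4, 0.8, 0.5]
grip_width: 91.8
finger_force: 0.0
time: 9.47
tool_pos: [674.2, -38.6, 273.8]
tcp_rot: [3.141, -0.0, 2.849]
contact_force: [-0.1, 0.1, 0.8]
grip_width: 91.9
finger_force: 0.0
```

Run:
```python
from h import *
s=bot.capture("scene");t=bot.capture("top")
cv2.imwrite("pics/scene3.png",s);cv2.imwrite("pics/top3.png",t)
a=cv2.resize(s[110:260,240:440],(400,300),interpolation=cv2.INTER_CUBIC)
b=cv2.resize(t[110:260,130:330],(400,300),interpolation=cv2.INTER_CUBIC)
cv2.imwrite("pics/c5.png",np.hstack([cv2.resize(a,None,fx=1,fy=1),b]))
```

```text
(no output)
```

View pics/c5.png

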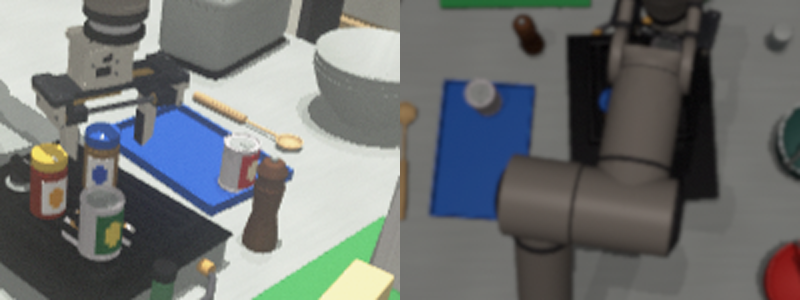

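The red tin stands in the tray at crop (240,162), label to the far side. The gripper is above the green tin. Grip the green one.

```bash
python3 -m pendant '[[[0.06,0,-0.8],[0,0,0],1],[[0,0,-0.8],[0,0,0],1],[[0,0,-0.8],[0,0,0],1],[[0,0,-0.8],[0,0,0],1],[[0,0,-0.77],[0,0,0],1],[[0,0,0],[0,0,0],1],[[0,0,0],[0,0,0],-1],[[0,0,0],[0,0,0],-1],[[0,0,0],[0,0,0],-1],[[0,0,0],[0,0,0],-1]]'
python3 -m pendant '[[[0,0,0],[0,0,0],-1],[[0,0,0],[0,0,0],-1],[[0,0,0],[0,0,0],-1],[[0,0,0],[0,0,0],-1],[[0,0,0],[0,0,0],-1],[[0,0,0.5],[0,0,0],-1],[[0,0,1],[0,0,0],-1],[[0,0,1],[0,0,0],-1],[[0,0,1],[0,0,0],-1],[[0,0,1],[0,0,0],-1]]'
python3 -m pendant '[[[0,0,0],[0,0,0],-1],[[0,0,0],[0,0,0],-1],[[0,0,0],[0,0,0],-1],[[0,0,0],[0,0,0],-1],[[0,0,0],[0,0,0],-1],[[0,0,0],[0,0,0],-1],[[0,0,0],[0,0,0],-1],[[0,0,0],[0,0,0],-1],[[0,0,0],[0,0,0],-1],[[0,0,0],[0,0,0],-1]]'
```

```text
time: 10.4
tool_pos: [676.9, -40.0, 156.7]
tcp_rot: [3.141, 0.003, 2.847]
contact_force: [-0.3, 1.2, 0.6]
grip_width: 69.8
finger_force: 0.0
time: 11.23
tool_pos: [675.6, -39.7, 290.1]
tcp_rot: [3.142, -0.002, 2.847]
contact_force: [1.5, -0.4, -3.1]
grip_width: 61.6
finger_force: 30.0
time: 12.07
tool_pos: [676.1, -39.9, 289.6]
tcp_rot: [3.141, 0.0, 2.847]
contact_force: [0.6, -0.0, -2.9]
grip_width: 61.7
finger_force: 30.0
```

```bash
python3 -m pendant '[[[-0.31,0.94,0],[0,0,0.13],-1],[[-0.31,0.94,0],[0,0,0.13],-1],[[-0.31,0.94,0],[0,0,0.13],-1],[[-0.31,0.94,0],[0,0,0.13],-1],[[-0.31,0.94,0],[0,0,0.13],-1],[[-0.31,0.94,0],[0,0,0.13],-1],[[-0.31,0.94,0],[0,0,0.13],-1],[[-0.31,0.94,0],[0,0,0.13],-1],[[-0.31,0.94,0],[0,0,0.13],-1],[[-0.31,0.94,0],[0,0,0.13],-1]]'
python3 -m pendant '[[[-0.31,0.94,0],[0,0,0.13],-1],[[-0.31,0.94,0],[0,0,0.13],-1],[[-0.31,0.94,0],[0,0,0.13],-1],[[-0.31,0.94,0],[0,0,0.13],-1],[[0,0,0],[0,0,0],-1],[[0,0,0],[0,0,0],-1],[[0,0,0],[0,0,0],-1],[[0,0,-0.9],[0,0,0],-1],[[0,0,-0.9],[0,0,0],-1],[[0,0,-0.9],[0,0,0],-1]]'
python3 -m pendant '[[[0,0,-0.8],[0,0,0],-1],[[0,0,0],[0,0,0],-1],[[0,0,0],[0,0,0],-1],[[0,0,0],[0,0,0],-1],[[0,0,0],[0,0,0],-1],[[0,0,0],[0,0,0],-1],[[0,0,0],[0,0,0],-1],[[0,0,0],[0,0,0],-1],[[0,0,0],[0,0,0],-1],[[0,0,0],[0,0,0],-1]]'
```

```text
time: 12.9
tool_pos: [582.4, 243.4, 289.9]
tcp_rot: [3.141, 0.0, 3.004]
contact_force: [0.4, 0.2, -3.5]
grip_width: 61.4
finger_force: 30.0
time: 13.73
tool_pos: [546.8, 353.4, 208.3]
tcp_rot: [3.141, 0.002, 3.063]
contact_force: [0.1, -0.5, -3.7]
grip_width: 61.5
finger_force: 30.0
time: 14.57
tool_pos: [545.9, 355.0, 184.9]
tcp_rot: [3.141, 0.0, 3.066]
contact_force: [-0.9, 1.4, -3.8]
grip_width: 61.8
finger_force: 30.0
```

Well placed at (546,355). Lower 120 mm, release, rise 210.

```bash
python3 -m pendant '[[[0,0,-0.9],[0,0,0],-1],[[0,0,-0.9],[0,0,0],-1],[[0,0,-0.9],[0,0,0],-1],[[0,0,-0.9],[0,0,0],-1],[[0,0,-0.3],[0,0,0],-1],[[0,0,-0.1],[0,0,0],-1],[[0,0,0],[0,0,0],-1],[[0,0,0],[0,0,0],1],[[0,0,0],[0,0,0],1],[[0,0,0],[0,0,0],1]]'
python3 -m pendant '[[[0,0,0],[0,0,0],1],[[0,0,0],[0,0,0],1],[[0,0,0],[0,0,0],1],[[0,0,0.7],[0,0,0],1],[[0,0,1],[0,0,0],1],[[0,0,1],[0,0,0],1],[[0,0,1],[0,0,0],1],[[0,0,1],[0,0,0],1],[[0,0,1],[0,0,0],1],[[0,0,1],[0,0,0],1]]'
```

```text
time: 15.4
tool_pos: [546.5, 355.3, 65.6]
tcp_rot: [3.14, 0.002, 3.065]
contact_force: [-1.7, -0.2, -0.6]
grip_width: 77.3
finger_force: 0.0
time: 16.23
tool_pos: [545.6, 354.8, 267.3]
tcp_rot: [3.141, 0.0, 3.065]
contact_force: [0.4, 0.1, -0.2]
grip_width: 91.9
finger_force: 0.0
```

```bash
python3 -m pendant '[[[0.07,-0.97,0],[0,0,-0.65],1],[[0.07,-0.97,0],[0,0,-0.65],1],[[0.07,-0.97,0],[0,0,-0.65],1],[[0.07,-0.97,0],[0,0,-0.65],1],[[0.07,-0.97,0],[0,0,-0.65],1],[[0.07,-0.97,0],[0,0,-0.65],1],[[0.07,-0.97,0],[0,0,-0.65],1],[[0.07,-0.97,0],[0,0,-0.65],1],[[0.07,-0.97,0],[0,0,-0.65],1],[[0.07,-0.97,0],[0,0,-0.65],1]]'
python3 -m pendant '[[[0,0,0],[0,0,0],1],[[0,0,0],[0,0,0],1],[[0,0,0],[0,0,0],1],[[0,0,0],[0,0,0],1],[[0,0,0],[0,0,0],1],[[0,0,0],[0,0,0],1],[[0,0,0],[0,0,0],1],[[0,0,0],[0,0,0],1],[[0,0,0],[0,0,0],1],[[0,0,0],[0,0,0],1]]'
```

```text
time: 17.07
tool_pos: [566.7, 62.5, 265.8]
tcp_rot: [3.141, 0.0, 2.282]
contact_force: [0.8, 1.0, 0.3]
grip_width: 91.7
finger_force: 0.0
time: 17.9
tool_pos: [566.9, 64.1, 265.6]
tcp_rot: [3.142, -0.0, 2.286]
contact_force: [0.1, -0.0, 0.4]
grip_width: 91.9
finger_force: 0.0
```

```bash
python3 -m pendant '[[[0,0,-0.85],[0,0,0],1],[[0,0,-0.85],[0,0,0],1],[[0,0,-0.85],[0,0,0],1],[[0,0,-0.87],[0,0,0],1],[[0,0,0],[0,0,0],1],[[0,0,0],[0,0,0],1],[[0,0,0],[0,0,0],-1],[[0,0,0],[0,0,0],-1],[[0,0,0],[0,0,0],-1],[[0,0,0],[0,0,0],-1]]'
python3 -m pendant '[[[0,0,0],[0,0,0],-1],[[0,0,0],[0,0,0],-1],[[0,0,0],[0,0,0],-1],[[0,0,0],[0,0,0],-1],[[0,0,0],[0,0,0],-1],[[0,0,0.5],[0,0,0],-1],[[0,0,1],[0,0,0],-1],[[0,0,1],[0,0,0],-1],[[0,0,1],[0,0,0],-1],[[0,0,1],[0,0,0],-1]]'
python3 -m pendant '[[[0,0,0],[0,0,0],-1],[[0,0,0],[0,0,0],-1],[[-0.31,0.99,0],[0,0,0.65],-1],[[-0.31,0.99,0],[0,0,0.65],-1],[[-0.31,0.99,0],[0,0,0.65],-1],[[-0.31,0.99,0],[0,0,0.65],-1],[[-0.31,0.99,0],[0,0,0.65],-1],[[-0.31,0.99,0],[0,0,0.65],-1],[[-0.31,0.99,0],[0,0,0.65],-1],[[-0.31,0.99,0],[0,0,0.65],-1]]'
python3 -m pendant '[[[-0.31,0.99,0],[0,0,0.65],-1],[[-0.31,0.99,0],[0,0,0.65],-1],[[0,0,0],[0,0,0],-1],[[0,0,0],[0,0,0],-1],[[0,0,0],[0,0,0],-1],[[0,0,0],[0,0,0],-1],[[0,0,0],[0,0,0],-1],[[0,0,0],[0,0,0],-1],[[0,0,0],[0,0,0],-1],[[0,0,0],[0,0,0],-1]]'
```

```text
time: 18.73
tool_pos: [567.5, 63.9, 164.4]
tcp_rot: [3.14, 0.002, 2.285]
contact_force: [-0.1, 0.1, 0.0]
grip_width: 69.5
finger_force: 0.0
time: 19.57
tool_pos: [566.5, 64.0, 298.8]
tcp_rot: [-3.141, -0.001, 2.285]
contact_force: [0.5, 0.5, -3.0]
grip_width: 53.8
finger_force: 29.9
time: 20.4
tool_pos: [491.1, 302.6, 295.6]
tcp_rot: [-3.139, -0.003, 2.913]
contact_force: [0.4, 0.3, -1.7]
grip_width: 53.7
finger_force: 29.9
time: 21.23
tool_pos: [474.1, 360.4, 298.2]
tcp_rot: [3.141, 0.0, 3.064]
contact_force: [-0.5, 0.1, -1.3]
grip_width: 53.8
finger_force: 29.9
```

```bash
python3 -m pendant '[[[0,0,-1],[0,0,0],-1],[[0,0,-1],[0,0,0],-1],[[0,0,-1],[0,0,0],-1],[[0,0,-1],[0,0,0],-1],[[0,0,-1],[0,0,0],-1],[[0,0,-1],[0,0,0],-1],[[0,0,-0.9],[0,0,0],-1],[[0,0,-0.4],[0,0,0],-1],[[0,0,-0.12],[0,0,0],-1],[[0,0,-0.08],[0,0,0],-1]]'
python3 -m pendant '[[[0,0,0],[0,0,0],-1],[[0,0,0],[0,0,0],-1],[[0,0,0],[0,0,0],1],[[0,0,0],[0,0,0],1],[[0,0,0],[0,0,0],1],[[0,0,0],[0,0,0],1],[[0,0,0],[0,0,0],1],[[0,0,0.5],[0,0,0],1],[[0,0,1],[0,0,0],1],[[0,0,1],[0,0,0],1]]'
```

```text
time: 22.07
tool_pos: [473.5, 360.1, 73.2]
tcp_rot: [-3.14, -0.002, 3.065]
contact_force: [-3.9, -6.1, 13.5]
grip_width: 53.3
finger_force: 30.0
time: 22.9
tool_pos: [473.2, 360.5, 147.9]
tcp_rot: [-3.14, -0.003, 3.065]
contact_force: [-0.2, -0.7, 0.4]
grip_width: 91.9
finger_force: 0.0
```

```bash
python3 -m pendant '[[[0,0,1],[0,0,0],1],[[0,0,1],[0,0,0],1],[[0,0,1],[0,0,0],1],[[0,0,0.93],[0,0,0],1],[[0.214,-0.948,0],[0,0,-0.152],1],[[0.214,-0.948,0],[0,0,-0.152],1],[[0.214,-0.948,0],[0,0,-0.152],1],[[0.214,-0.948,0],[0,0,-0.152],1],[[0.214,-0.948,0],[0,0,-0.152],1],[[0.214,-0.948,0],[0,0,-0.152],1]]'
python3 -m pendant '[[[0.214,-0.948,0],[0,0,-0.152],1],[[0.214,-0.948,0],[0,0,-0.152],1],[[0.214,-0.948,0],[0,0,-0.152],1],[[0.214,-0.948,0],[0,0,-0.152],1],[[0.214,-0.948,0],[0,0,-0.152],1],[[0.214,-0.948,0],[0,0,-0.152],1],[[0.214,-0.948,0],[0,0,-0.152],1],[[0.214,-0.948,0],[0,0,-0.152],1],[[0,0,0],[0,0,0],1],[[0,0,0],[0,0,0],1]]'
python3 -m pendant '[[[0,0,0],[0,0,0],1],[[0,0,0],[0,0,0],1],[[0,0,0],[0,0,0],1],[[0,0,0],[0,0,0],1],[[0,0,0],[0,0,0],1],[[0,0,0],[0,0,0],1],[[0,0,0],[0,0,0],1],[[0,0,0],[0,0,0],1],[[0,0,0],[0,0,0],1],[[0,0,0],[0,0,0],1]]'
```

```text
time: 23.73
tool_pos: [512.4, 189.0, 266.1]
tcp_rot: [3.141, 0.0, 2.955]
contact_force: [0.4, 0.3, 0.1]
grip_width: 91.7
finger_force: 0.0
time: 24.57
tool_pos: [563.8, -38.5, 265.7]
tcp_rot: [3.141, -0.0, 2.807]
contact_force: [-0.1, 0.5, -0.7]
grip_width: 91.6
finger_force: 0.0
time: 25.4
tool_pos: [563.7, -37.3, 265.9]
tcp_rot: [3.142, -0.0, 2.81]
contact_force: [0.2, -0.3, -0.1]
grip_width: 92.0
finger_force: 0.0
```

```bash
python3 -m pendant '[[[0,0,-0.85],[0,0,0],1],[[0,0,-0.85],[0,0,0],1],[[0,0,-0.85],[0,0,0],1],[[0,0,-0.87],[0,0,0],1],[[0,0,0],[0,0,0],1],[[0,0,0],[0,0,0],1],[[0,0,0],[0,0,0],-1],[[0,0,0],[0,0,0],-1],[[0,0,0],[0,0,0],-1],[[0,0,0],[0,0,0],-1]]'
python3 -m pendant '[[[0,0,0],[0,0,0],-1],[[0,0,0],[0,0,0],-1],[[0,0,0],[0,0,0],-1],[[0,0,0],[0,0,0],-1],[[0,0,0],[0,0,0],-1],[[0,0,0.5],[0,0,0],-1],[[0,0,1],[0,0,0],-1],[[0,0,1],[0,0,0],-1],[[0,0,1],[0,0,0],-1],[[0,0,1],[0,0,0],-1]]'
python3 -m pendant '[[[0,0,0],[0,0,0],-1],[[0,0,0],[0,0,0],-1],[[-0.381,0.96,0],[0,0,0.152],-1],[[-0.381,0.96,0],[0,0,0.152],-1],[[-0.381,0.96,0],[0,0,0.152],-1],[[-0.381,0.96,0],[0,0,0.152],-1],[[-0.381,0.96,0],[0,0,0.152],-1],[[-0.381,0.96,0],[0,0,0.152],-1],[[-0.381,0.96,0],[0,0,0.152],-1],[[-0.381,0.96,0],[0,0,0.152],-1]]'
python3 -m pendant '[[[-0.381,0.96,0],[0,0,0.152],-1],[[-0.381,0.96,0],[0,0,0.152],-1],[[-0.381,0.96,0],[0,0,0.152],-1],[[-0.381,0.96,0],[0,0,0.152],-1],[[-0.381,0.96,0],[0,0,0.152],-1],[[-0.381,0.96,0],[0,0,0.152],-1],[[0,0,0],[0,0,0],-1],[[0,0,0],[0,0,0],-1],[[0,0,0],[0,0,0],-1],[[0,0,0],[0,0,0],-1]]'
python3 -m pendant '[[[0,0,0],[0,0,0],-1],[[0,0,0],[0,0,0],-1],[[0,0,0],[0,0,0],-1],[[0,0,0],[0,0,0],-1],[[0,0,0],[0,0,0],-1],[[0,0,0],[0,0,0],-1],[[0,0,0],[0,0,0],-1],[[0,0,0],[0,0,0],-1],[[0,0,0],[0,0,0],-1],[[0,0,0],[0,0,0],-1]]'
```

```text
time: 26.23
tool_pos: [564.3, -37.3, 164.6]
tcp_rot: [3.141, 0.002, 2.81]
contact_force: [-0.2, 0.2, 0.4]
grip_width: 70.1
finger_force: 0.0
time: 27.07
tool_pos: [563.3, -37.0, 299.0]
tcp_rot: [3.141, -0.002, 2.81]
contact_force: [0.8, -0.4, -2.9]
grip_width: 53.4
finger_force: 30.0
time: 27.9
tool_pos: [470.6, 194.3, 296.1]
tcp_rot: [-3.14, -0.004, 2.957]
contact_force: [0.2, 0.1, -2.4]
grip_width: 53.6
finger_force: 30.0
time: 28.73
tool_pos: [403.9, 364.9, 297.3]
tcp_rot: [-3.14, -0.001, 3.064]
contact_force: [0.1, -0.5, -1.3]
grip_width: 53.8
finger_force: 30.0
time: 29.57
tool_pos: [403.7, 366.0, 298.3]
tcp_rot: [3.142, -0.0, 3.066]
contact_force: [-0.5, 1.7, -2.0]
grip_width: 53.8
finger_force: 30.0
```

```bash
python3 -m pendant '[[[0,0,-1],[0,0,0],-1],[[0,0,-1],[0,0,0],-1],[[0,0,-1],[0,0,0],-1],[[0,0,-1],[0,0,0],-1],[[0,0,-1],[0,0,0],-1],[[0,0,-1],[0,0,0],-1],[[0,0,-0.9],[0,0,0],-1],[[0,0,-0.4],[0,0,0],-1],[[0,0,-0.12],[0,0,0],-1],[[0,0,-0.06],[0,0,0],-1]]'
python3 -m pendant '[[[0,0,0],[0,0,0],-1],[[0,0,0],[0,0,0],-1],[[0,0,0],[0,0,0],1],[[0,0,0],[0,0,0],1],[[0,0,0],[0,0,0],1],[[0,0,0],[0,0,0],1],[[0,0,0],[0,0,0],1],[[0,0,0.5],[0,0,0],1],[[0,0,1],[0,0,0],1],[[0,0,1],[0,0,0],1]]'
python3 -m pendant '[[[0,0,1],[0,0,0],1],[[0,0,1],[0,0,0],1],[[0,0,1],[0,0,0],1],[[0,0,1],[0,0,0],1],[[-0.2,0.2,1],[0,0,0],1],[[-0.2,0.2,1],[0,0,0],1],[[-0.2,0.2,0.5],[0,0,0],1],[[-0.2,0.2,0],[0,0,0],1],[[0,0,0],[0,0,0],1],[[0,0,0],[0,0,0],1]]'
python3 - <<'E'
from h import *
s=bot.capture("scene");t=bot.capture("top")
cv2.imwrite("pics/scene4.png",s);cv2.imwrite("pics/top4.png",t)
a=cv2.resize(s[130:280,120:400],(800,428),interpolation=cv2.INTER_CUBIC)
cv2.imwrite("pics/c6.png",a)
cv2.imwrite("pics/c7.png",cv2.resize(t[110:220,140:370],(800,383),interpolation=cv2.INTER_CUBIC))
E
```

```text
time: 30.4
tool_pos: [403.0, 365.4, 73.8]
tcp_rot: [-3.14, -0.002, 3.066]
contact_force: [-6.7, -6.4, 15.0]
grip_width: 53.2
finger_force: 30.0
time: 31.23
tool_pos: [403.1, 365.5, 148.9]
tcp_rot: [-3.14, -0.002, 3.065]
contact_force: [0.8, 0.3, -0.3]
grip_width: 91.5
finger_force: 0.0
time: 32.07
tool_pos: [379.1, 389.8, 342.4]
tcp_rot: [-3.14, -0.002, 3.066]
contact_force: [-0.5, -0.5, 0.2]
grip_width: 91.8
finger_force: 0.0
```

View pics/c6.png

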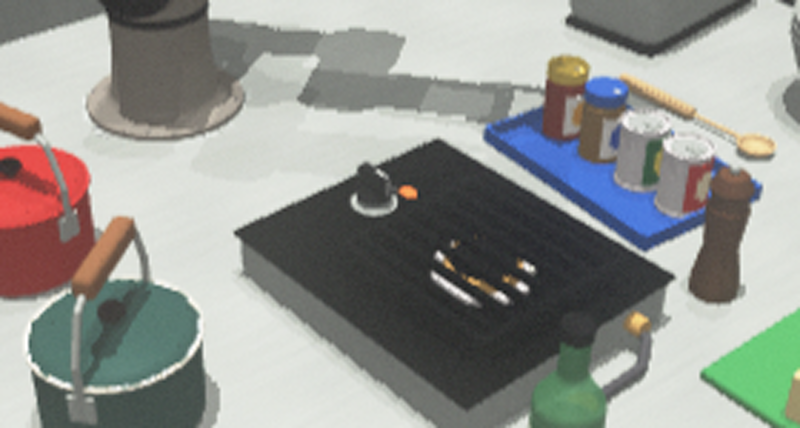

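View pics/c7.png

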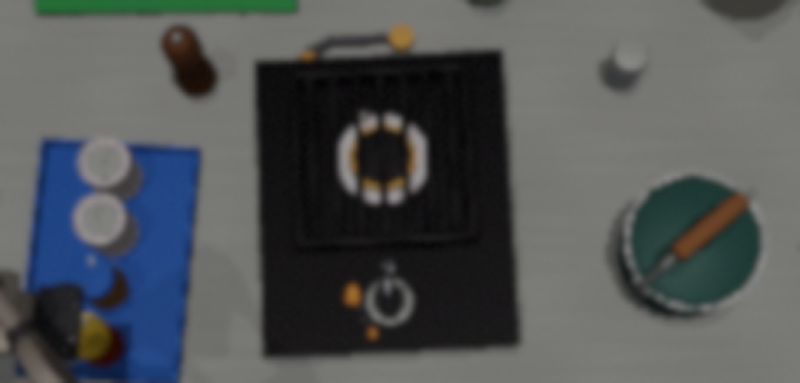

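All four tins and jars stand in a row in the tray, at top-crop x≈100, and the grate is empty with the burner ring at (382,158). The knob at (388,300) still points away from the cook. The pot's handle is at (712,227) in the top crop and (107,257) in the scene crop. Next I'll measure burner, knob and pot.

```bash
cat > m.py <<'E'
from h import *
def blob(im,lo,hi,box):
    m=cv2.inRange(cv2.cvtColor(im,cv2.COLOR_BGR2HSV),lo,hi);k=np.zeros_like(m);u0,v0,u1,v1=box;k[v0:v1,u0:u1]=m[v0:v1,u0:u1]
    c=max(cv2.findContours(k,0,2)[0],key=cv2.contourArea);return cv2.minAreaRect(c),c
def ends(r):
    b=cv2.boxPoints(r);d=[np.linalg.norm(b[i]-b[(i+1)%4]) for i in range(2)]
    return ((b[0]+b[1])/2,(b[2]+b[3])/2) if d[0]<d[1] else ((b[1]+b[2])/2,(b[3]+b[0])/2)
def pot(s,t,bs,bt):
    a,ca=blob(s,(3,100,50),(20,255,255),bs);b,cb=blob(t,(3,90,40),(20,255,255),bt)
    A,B=ends(a),ends(b); A=sorted(A,key=lambda p:p[0]);B=sorted(B,key=lambda p:p[0])
    p,e=tri(a[0],b[0]); print("handle",p.round(),round(e,1),"px",np.round(a[0]),np.round(b[0]))
    q=[plane("top",*x,186+(p[2]>230)*95) for x in B]; r=[plane("scene",*x,186+(p[2]>230)*95) for x in A]
    print("top ends",np.round(q)[:,:2].tolist(),np.mean(q,0).round()[:2],"scene ends",np.round(r)[:,:2].tolist(),np.mean(r,0).round()[:2])
    for v in(q,r): d=v[1]-v[0];print("len",np.linalg.norm(d).round(),"dir",np.degrees(np.arctan2(d[1],d[0])).round(1))
E
python3 - <<'E'
from m import *
s=cv2.imread("pics/scene4.png");t=cv2.imread("pics/top4.png")
pot(s,t,(135,195,185,245),(325,155,365,195))
C6=lambda u,v:(120+u/2.857-.3,130+v/2.853-.3); C7=lambda u,v:(140+u/3.478-.36,110+v/3.482-.36)
print("rim",tri(C6(115,336),C7(692,243)))
print("burner ring",tri(C6(485,268),C7(382,158)))
g=[plane("top",*C7(*x),95)[:2] for x in((300,68),(466,64),(477,240),(297,248))];print("grate",np.round(g).tolist(),np.mean(g,0).round())
for n,im,z in(("top",t,60),):
    m=(im.max(2)<48).astype(np.uint8)*255; m[:,:205]=0;m[:,300:]=0;m[:115]=0;m[220:]=0
    c=max(cv2.findContours(cv2.morphologyEx(m,3,np.ones((9,9))),0,2)[0],key=cv2.contourArea)
    b=[plane(n,*x,z)[:2] for x in cv2.boxPoints(cv2.minAreaRect(c))];print("hob",np.round(b).tolist(),np.mean(b,0).round())
print("knob disc top",plane("top",*C7(388,302),74).round(),"scene disc",plane("scene",*C6(373,203),74).round())
print("knob bar top (scene)",plane("scene",*C6(372,170),104).round())
E
```

```text
handle [ 500. -353.  190.] 6.8 px [155. 218.] [344. 174.]
top ends [[472.0, -311.0], [533.0, -390.0]] [ 502. -351.] scene ends [[526.0, -395.0], [457.0, -308.0]] [ 491. -351.]
len 100.0 dir -52.1
len 111.0 dir 128.7
rim (array([ 499.83044997, -350.084965  ,   90.12279336]), np.float64(4.463362699519372))
burner ring (array([618.46642554,  18.13333806,  66.23275828]), np.float64(1.5760396477492977))
grate [[726.0, 115.0], [726.0, -86.0], [509.0, -93.0], [504.0, 121.0]] [616.  14.]
hob [[744.0, 178.0], [753.0, -133.0], [388.0, -139.0], [380.0, 162.0]] [566.  17.]
knob disc top [440.  15.  74.] scene disc [459.  -5.  74.]
knob bar top (scene) [441.   8. 104.]
```

```bash
python3 -m pendant '[[[0.431,-0.929,0],[0,0,-0.262],1],[[0.431,-0.929,0],[0,0,-0.262],1],[[0.431,-0.929,0],[0,0,-0.262],1],[[0.431,-0.929,0],[0,0,-0.262],1],[[0.431,-0.929,0],[0,0,-0.262],1],[[0.431,-0.929,0],[0,0,-0.262],1],[[0.431,-0.929,0],[0,0,-0.262],1],[[0.431,-0.929,0],[0,0,-0.262],1],[[0.431,-0.929,0],[0,0,-0.262],1],[[0.431,-0.929,0],[0,0,-0.262],1]]'
python3 -m pendant '[[[0.431,-0.929,0],[0,0,-0.262],1],[[0.431,-0.929,0],[0,0,-0.262],1],[[0.431,-0.929,0],[0,0,-0.262],1],[[0.431,-0.929,0],[0,0,-0.262],1],[[-0.154,-0.903,0],[0,0,-0.262],1],[[-0.154,-0.903,0],[0,0,-0.262],1],[[-0.154,-0.903,0],[0,0,-0.262],1],[[-0.154,-0.903,0],[0,0,-0.262],1],[[-0.154,-0.903,0],[0,0,-0.262],1],[[-0.154,-0.903,0],[0,0,-0.262],1]]'
python3 -m pendant '[[[-0.154,-0.903,0],[0,0,-0.262],1],[[-0.154,-0.903,0],[0,0,-0.262],1],[[-0.154,-0.903,0],[0,0,-0.262],1],[[-0.154,-0.903,0],[0,0,-0.262],1],[[-0.154,-0.903,0],[0,0,-0.262],1],[[-0.154,-0.903,0],[0,0,-0.262],1],[[-0.154,-0.903,0],[0,0,-0.262],1],[[0,0,0],[0,0,0],1],[[0,0,0],[0,0,0],1],[[0,0,0],[0,0,0],1]]'
python3 - <<'E'
from h import *
s=bot.capture("scene");o=bot.get_obs();p=o["tool_pos"];print(p,o["tcp_rot"],proj("scene",p-[0,0,17]))
cv2.imwrite("pics/c8.png",cv2.resize(s[140:300,100:300],(750,600),interpolation=cv2.INTER_CUBIC))
E
```

```text
time: 33.0
tool_pos: [509.2, 109.2, 342.7]
tcp_rot: [-3.141, -0.002, 2.749]
contact_force: [0.4, -0.4, 0.2]
grip_width: 92.0
finger_force: 0.0
time: 33.83
tool_pos: [532.2, -164.5, 342.5]
tcp_rot: [-3.141, -0.002, 2.434]
contact_force: [0.5, -0.5, 0.1]
grip_width: 92.1
finger_force: 0.0
time: 34.67
tool_pos: [500.4, -352.2, 342.8]
tcp_rot: [3.142, -0.002, 2.216]
contact_force: [0.3, -0.0, 0.4]
grip_width: 91.8
finger_force: 0.0
[ 500.65324426 -351.72424367  343.28081648] [ 3.14146265e+00 -1.51335560e-03  2.21716361e+00] [150.57181106 172.40088551]
```

View pics/c8.png

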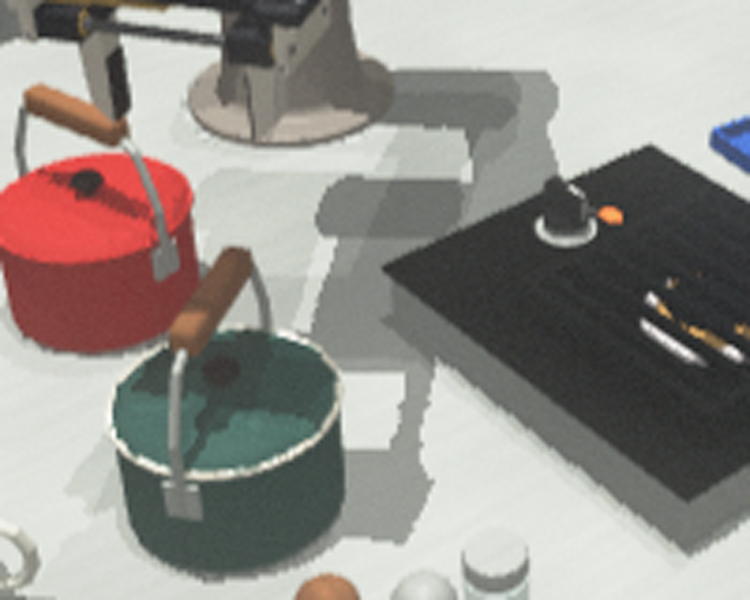

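The gripper is over the green pot's handle at crop (212,300), with the finger-tip midpoint at (189,128) as projected. The red look-alike at (97,250) is clear of it. Descend and grip.

```bash
python3 -m pendant '[[[0,0,-0.9],[0,0,0],1],[[0,0,-0.9],[0,0,0],1],[[0,0,-0.9],[0,0,0],1],[[0,0,-0.9],[0,0,0],1],[[0,0,-0.9],[0,0,0],1],[[0,0,-0.75],[0,0,0],1],[[0,0,0],[0,0,0],1],[[0,0,0],[0,0,0],1],[[0,0,0],[0,0,0],-1],[[0,0,0],[0,0,0],-1]]'
python3 -m pendant '[[[0,0,0],[0,0,0],-1],[[0,0,0],[0,0,0],-1],[[0,0,0],[0,0,0],-1],[[0,0,0],[0,0,0],-1],[[0,0,0],[0,0,0],-1],[[0,0,0],[0,0,0],-1],[[0,0,0],[0,0,0],-1],[[0,0,0],[0,0,0],-1],[[0,0,0],[0,0,0],-1],[[0,0,0],[0,0,0],-1]]'
python3 -m pendant '[[[0,0,0],[0,0,0],-1],[[0,0,0],[0,0,0],-1],[[0,0,0],[0,0,0],-1],[[0,0,0],[0,0,0],-1],[[0,0,0],[0,0,0],-1],[[0,0,0],[0,0,0],-1],[[0,0,0],[0,0,0],-1],[[0,0,0],[0,0,0],-1],[[0,0,0],[0,0,0],-1],[[0,0,0],[0,0,0],-1]]'
```

```text
time: 35.55
tool_pos: [501.6, -352.7, 188.7]
tcp_rot: [3.141, 0.004, 2.217]
contact_force: [0.7, -0.3, -0.6]
grip_width: 82.6
finger_force: 0.0
time: 36.38
tool_pos: [500.4, -352.5, 186.2]
tcp_rot: [-3.141, -0.0, 2.216]
contact_force: [-0.7, -0.4, -1.5]
grip_width: 21.9
finger_force: 29.9
time: 37.22
tool_pos: [500.6, -352.3, 186.3]
tcp_rot: [-3.142, -0.0, 2.217]
contact_force: [-2.0, -1.9, -2.6]
grip_width: 21.7
finger_force: 29.9
```

```bash
python3 -m pendant '[[[0,0,0.4],[0,0,0],-1],[[0,0,0.7],[0,0,0],-1],[[0,0,0.8],[0,0,0],-1],[[0,0,0.8],[0,0,0],-1],[[0,0,0.8],[0,0,0],-1],[[0,0,0.8],[0,0,0],-1],[[0,0,0.7],[0,0,0],-1],[[0,0,0],[0,0,0],-1],[[0,0,0],[0,0,0],-1],[[0,0,0],[0,0,0],-1]]'
python3 - <<'E'
from h import *
s=bot.capture("scene");t=bot.capture("top");o=bot.get_obs();p=o["tool_pos"];print(p,o["tcp_rot"],proj("scene",p),o["contact_force"])
cv2.imwrite("pics/scene5.png",s);cv2.imwrite("pics/top5.png",t)
a=cv2.resize(s[120:280,90:250],(400,400),interpolation=cv2.INTER_CUBIC)
b=cv2.resize(t[110:230,280:400],(400,400),interpolation=cv2.INTER_CUBIC)
cv2.imwrite("pics/c9.png",np.hstack([a,b]))
E
```

```text
time: 38.05
tool_pos: [500.4, -351.8, 334.1]
tcp_rot: [-3.141, -0.004, 2.217]
contact_force: [0.0, 0.7, -7.1]
grip_width: 21.7
finger_force: 29.9
[ 500.27883075 -351.85664464  333.90967749] [-3.14105887 -0.00433579  2.21658436] [150.08986854 169.62429965] [-0.20013275  0.26964191 -5.95341075]
```

View pics/c9.png

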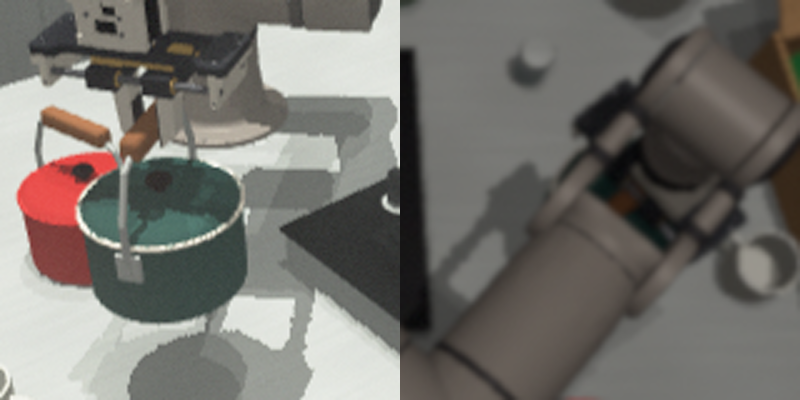

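The pot hangs level beneath the gripper, rim ellipse centred at crop (161,204). Check its offset from the tool axis.

Run:
```python
from h import *
for z in(90,100,105):
    print(z,"table",proj("scene",[500,-351,z]).round(1),"meas",(160,247.3)," lifted",proj("scene",[500.3,-351.9,z+148]).round(1),"meas",(90+161.5/2.5-.3,120+204/2.5-.3))
a=proj("scene",[500,-352,243]);d=np.array([30,-40,0]);print("px per 10mm along bar",proj("scene",[506,-360,243])-a)
```

```text
90 table [160.5 247.6] meas (160, 247.3)  lifted [154.4 202.5] meas (154.29999999999998, 201.29999999999998)
100 table [160.2 244.8] meas (160, 247.3)  lifted [153.9 199.3] meas (154.29999999999998, 201.29999999999998)
105 table [160.  243.3] meas (160, 247.3)  lifted [153.7 197.6] meas (154.29999999999998, 201.29999999999998)
px per 10mm along bar [-1.67040141  2.18043159]
```

```bash
python3 -m pendant '[[[0.1,0.4,0],[0,0,0],-1],[[0.22,0.7,0],[0,0,0],-1],[[0.22,0.7,0],[0,0,0],-1],[[0.22,0.7,0],[0,0,0],-1],[[0.22,0.7,0],[0,0,0],-1],[[0.22,0.7,0],[0,0,0],-1],[[0.22,0.7,0],[0,0,0],-1],[[0.22,0.7,0],[0,0,0],-1],[[0.22,0.7,0],[0,0,0],-1],[[0.22,0.7,0],[0,0,0],-1]]'
python3 -m pendant '[[[0.22,0.7,0],[0,0,0],-1],[[0.22,0.7,0],[0,0,0],-1],[[0.22,0.7,0],[0,0,0],-1],[[0.22,0.7,0],[0,0,0],-1],[[0.22,0.7,0],[0,0,0],-1],[[0.22,0.7,0],[0,0,0],-1],[[0.22,0.7,0],[0,0,0],-1],[[0.2,0.67,0],[0,0,0],-1],[[0,0,0],[0,0,0],-1],[[0,0,0],[0,0,0],-1]]'
python3 -m pendant '[[[0,0,0],[0,0,0],-1],[[0,0,0],[0,0,0],-1],[[0,0,0],[0,0,0],-1],[[0,0,0],[0,0,0],-1],[[0,0,0],[0,0,0],-1],[[0,0,0],[0,0,0],-1],[[0,0,0],[0,0,0],-1],[[0,0,0],[0,0,0],-1],[[0,0,0],[0,0,0],-1],[[0,0,0],[0,0,0],-1]]'
```

```text
time: 38.98
tool_pos: [563.0, -149.2, 335.7]
tcp_rot: [-3.141, -0.002, 2.217]
contact_force: [0.6, -0.3, -6.5]
grip_width: 21.9
finger_force: 30.0
time: 39.82
tool_pos: [614.9, 17.9, 335.3]
tcp_rot: [-3.14, -0.002, 2.219]
contact_force: [-1.0, -0.2, -6.4]
grip_width: 21.6
finger_force: 30.0
time: 40.65
tool_pos: [615.3, 15.7, 336.4]
tcp_rot: [3.142, -0.0, 2.216]
contact_force: [-0.4, -0.4, -6.5]
grip_width: 21.5
finger_force: 30.0
```

```bash
python3 -m pendant '[[[0,0,-0.4],[0,0,0],-1],[[0,0,-0.4],[0,0,0],-1],[[0,0,-0.4],[0,0,0],-1],[[0,0,-0.35],[0,0,0],-1],[[0,0,-0.1],[0,0,0],-1],[[0,0,-0.08],[0,0,0],-1],[[0,0,0],[0,0,0],-1],[[0,0,0],[0,0,0],-1],[[0,0,0],[0,0,0],-1],[[0,0,0],[0,0,0],-1]]'
python3 - <<'E'
from plant import bot
o=bot.get_obs();print(o["tool_pos"],o["contact_force"])
E
```

```text
time: 41.48
tool_pos: [615.5, 15.7, 285.3]
tcp_rot: [3.141, 0.001, 2.216]
contact_force: [1.3, -0.4, -5.9]
grip_width: 21.6
finger_force: 30.0
[615.52529271  15.67204107 285.25639272] [ 1.34001271 -0.41740004 -5.93909569]
```

```bash
python3 -m pendant '[[[0,0,-0.05],[0,0,0],-1],[[0,0,-0.05],[0,0,0],-1],[[0,0,-0.04],[0,0,0],-1],[[0,0,0],[0,0,0],-1],[[0,0,0],[0,0,0],-1],[[0,0,0],[0,0,0],-1],[[0,0,0],[0,0,0],-1],[[0,0,0],[0,0,0],-1],[[0,0,0],[0,0,0],-1],[[0,0,0],[0,0,0],-1]]'
```

```text
time: 42.32
tool_pos: [615.4, 16.1, 282.3]
tcp_rot: [3.139, 0.001, 2.217]
contact_force: [-2.1, 2.3, 5.2]
grip_width: 22.1
finger_force: 30.0
```

Force went from -6 to +5 N, so the pot rests on the grate. Release, rise and look.

```bash
python3 -m pendant '[[[0,0,0],[0,0,0],1],[[0,0,0],[0,0,0],1],[[0,0,0],[0,0,0],1],[[0,0,0],[0,0,0],1],[[0,0,0],[0,0,0],1],[[0,0,0],[0,0,0],1],[[0,0,0],[0,0,0],1],[[0,0,0],[0,0,0],1],[[0,0,0],[0,0,0],1],[[0,0,0],[0,0,0],1]]'
python3 -m pendant '[[[0,0,0.5],[0,0,0],1],[[0,0,0.9],[0,0,0],1],[[0,0,0.9],[0,0,0],1],[[0,0,0.9],[0,0,0],1],[[-0.9,0,0.3],[0,0,0],1],[[-0.9,0,0],[0,0,0],1],[[-0.9,0,0],[0,0,0],1],[[-0.9,0,0],[0,0,0],1],[[-0.9,0,0],[0,0,0],1],[[-0.9,0,0],[0,0,0],1]]'
python3 - <<'E'
from h import *
s=bot.capture("scene");t=bot.capture("top");o=bot.get_obs();p=o["tool_pos"];print(p,o["tcp_rot"])
cv2.imwrite("pics/scene6.png",s);cv2.imwrite("pics/top6.png",t)
a=cv2.resize(s[130:280,200:360],(427,400),interpolation=cv2.INTER_CUBIC)
b=cv2.resize(t[110:220,200:300],(364,400),interpolation=cv2.INTER_CUBIC)
cv2.imwrite("pics/c10.png",np.hstack([a,b]))
print("expect rim scene crop",((proj("scene",[615.4,16,187])-[200,130])*2.667).round(),"top",((proj("top",[615.4,16,187])-[200,110])*3.64).round()+[427,0])
E
```

```text
time: 43.15
tool_pos: [615.3, 15.7, 280.3]
tcp_rot: [3.141, -0.0, 2.216]
contact_force: [-0.2, 0.2, -0.6]
grip_width: 84.0
finger_force: 0.0
time: 43.98
tool_pos: [451.8, 15.8, 385.3]
tcp_rot: [3.141, 0.0, 2.217]
contact_force: [-0.4, -0.0, 0.7]
grip_width: 92.1
finger_force: 0.0
[450.40551196  16.01308147 386.47002465] [3.14090620e+00 7.41094287e-04 2.21658303e+00]
expect rim scene crop [242. 159.] top [607. 139.]
```

View pics/c10.png

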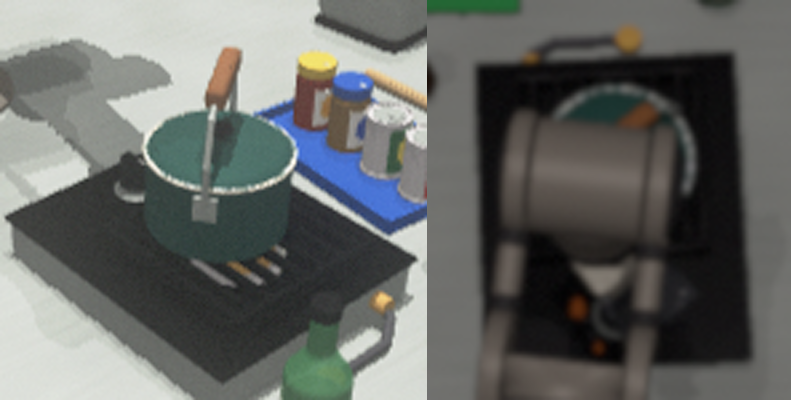

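The pot's rim is now centred at crop (221,150) where (242,159) was expected, so it was knocked about 25 mm towards the cook. I'll move the arm aside and remeasure.

```bash
python3 -m pendant '[[[-0.1,0.95,0],[0,0,0],1],[[-0.1,0.95,0],[0,0,0],1],[[-0.1,0.95,0],[0,0,0],1],[[-0.1,0.95,0],[0,0,0],1],[[-0.1,0.95,0],[0,0,0],1],[[-0.1,0.95,0],[0,0,0],1],[[-0.1,0.95,0],[0,0,0],1],[[-0.1,0.95,0],[0,0,0],1],[[-0.1,0.95,0],[0,0,0],1],[[-0.1,0.95,0],[0,0,0],1]]'
python3 -m pendant '[[[-0.1,0.95,0],[0,0,0],1],[[-0.1,0.95,0],[0,0,0],1],[[-0.1,0.95,0],[0,0,0],1],[[0,0,0],[0,0,0],1],[[0,0,0],[0,0,0],1],[[0,0,0],[0,0,0],1],[[0,0,0],[0,0,0],1],[[0,0,0],[0,0,0],1],[[0,0,0],[0,0,0],1],[[0,0,0],[0,0,0],1]]'
python3 - <<'E'
from m import *
s=bot.capture("scene");t=bot.capture("top")
cv2.imwrite("pics/scene7.png",s);cv2.imwrite("pics/top7.png",t)
pot(s,t,(268,140,300,175),(235,120,275,165))
for n,im,box in(("scene",s,(240,150,325,240)),("top",t,(215,120,300,195))):
    # enamel body/lid: green
    r,c=blob(im,(70,40,20),(95,255,160),box); x,y,w,h=cv2.boundingRect(c); print(n,"green bbox",x,y,w,h)
    if n=="top": (u,v),R=cv2.minEnclosingCircle(c);print("circle",u,v,R,[plane("top",u,v,z).round() for z in(95+90,95+100)])
E
```

```text
time: 44.92
tool_pos: [423.6, 302.6, 385.2]
tcp_rot: [3.141, 0.0, 2.217]
contact_force: [1.3, 0.5, 0.2]
grip_width: 92.1
finger_force: 0.0
time: 45.75
tool_pos: [414.6, 385.6, 385.7]
tcp_rot: [3.141, 0.0, 2.215]
contact_force: [-0.2, -0.6, 0.0]
grip_width: 92.0
finger_force: 0.0
handle [589.   7. 286.] 2.7 px [283. 157.] [251. 148.]
top ends [[560.0, 48.0], [623.0, -33.0]] [591.   8.] scene ends [[613.0, -30.0], [549.0, 56.0]] [581.  13.]
len 103.0 dir -52.5
len 107.0 dir 126.6
scene green bbox 254 193 55 37
top green bbox 237 141 34 32
circle 252.33824157714844 154.94117736816406 18.909326553344727 [array([589.,   5., 185.]), array([586.,   5., 195.])]
```

```bash
python3 -m pendant '[[[0.415,-0.901,0],[0,0,0],1],[[0.415,-0.901,0],[0,0,0],1],[[0.415,-0.901,0],[0,0,0],1],[[0.415,-0.901,0],[0,0,0],1],[[0.415,-0.901,0],[0,0,0],1],[[0.415,-0.901,0],[0,0,0],1],[[0.415,-0.901,0],[0,0,0],1],[[0.415,-0.901,0],[0,0,0],1],[[0.415,-0.901,0],[0,0,0],1],[[0.415,-0.901,0],[0,0,0],1]]'
python3 -m pendant '[[[0.415,-0.901,0],[0,0,0],1],[[0.415,-0.901,0],[0,0,0],1],[[0.415,-0.901,0],[0,0,0],1],[[0.415,-0.901,0],[0,0,0],1],[[0,0,0],[0,0,0],1],[[0,0,0],[0,0,0],1],[[0,0,-0.9],[0,0,0],1],[[0,0,-0.9],[0,0,0],1],[[0,0,-0.9],[0,0,0],1],[[0,0,-0.77],[0,0,0],1]]'
python3 -m pendant '[[[0,0,0],[0,0,0],1],[[0,0,0],[0,0,0],1],[[0,0,0],[0,0,0],1],[[0,0,0],[0,0,0],1],[[0,0,0],[0,0,0],1],[[0,0,0],[0,0,0],1],[[0,0,0],[0,0,0],1],[[0,0,0],[0,0,0],1],[[0,0,0],[0,0,0],1],[[0,0,0],[0,0,0],1]]'
```

```text
time: 46.68
tool_pos: [539.1, 114.4, 385.6]
tcp_rot: [3.141, 0.0, 2.216]
contact_force: [1.2, -1.0, -0.3]
grip_width: 91.7
finger_force: 0.0
time: 47.52
tool_pos: [587.7, 9.2, 280.0]
tcp_rot: [-3.142, -0.001, 2.218]
contact_force: [0.7, 0.6, 0.7]
grip_width: 91.6
finger_force: 0.0
time: 48.35
tool_pos: [588.6, 7.7, 281.3]
tcp_rot: [3.141, 0.0, 2.216]
contact_force: [0.3, 0.7, -0.1]
grip_width: 91.7
finger_force: 0.0
```

```bash
Z='x'; python3 -m pendant '[[[0,0,0],[0,0,0],-1],[[0,0,0],[0,0,0],-1],[[0,0,0],[0,0,0],-1],[[0,0,0],[0,0,0],-1],[[0,0,0],[0,0,0],-1],[[0,0,0],[0,0,0],-1],[[0,0,0],[0,0,0],-1],[[0,0,0],[0,0,0],-1],[[0,0,0],[0,0,0],-1],[[0,0,0],[0,0,0],-1]]'
python3 -m pendant '[[[0,0,0],[0,0,0],-1],[[0,0,0],[0,0,0],-1],[[0,0,0],[0,0,0],-1],[[0,0,0.25],[0,0,0],-1],[[0,0,0.25],[0,0,0],-1],[[0,0,0],[0,0,0],-1],[[0.29,0.09,0],[0,0,0],-1],[[0.29,0.09,0],[0,0,0],-1],[[0.3,0.1,0],[0,0,0],-1],[[0,0,0],[0,0,0],-1]]'
python3 -m pendant '[[[0,0,0],[0,0,0],-1],[[0,0,0],[0,0,0],-1],[[0,0,-0.2],[0,0,0],-1],[[0,0,-0.1],[0,0,0],-1],[[0,0,-0.1],[0,0,0],-1],[[0,0,-0.06],[0,0,0],-1],[[0,0,0],[0,0,0],-1],[[0,0,0],[0,0,0],-1],[[0,0,0],[0,0,0],-1],[[0,0,0],[0,0,0],-1]]'
```

```text
time: 49.18
tool_pos: [588.6, 7.8, 281.2]
tcp_rot: [3.142, -0.0, 2.217]
contact_force: [-0.0, -0.3, -0.3]
grip_width: 29.6
finger_force: 0.0
time: 50.02
tool_pos: [616.2, 16.7, 295.7]
tcp_rot: [3.141, 0.0, 2.217]
contact_force: [-1.5, 0.6, -6.6]
grip_width: 21.8
finger_force: 30.0
time: 50.85
tool_pos: [615.1, 16.2, 282.7]
tcp_rot: [3.141, 0.0, 2.216]
contact_force: [-0.1, 0.2, -7.0]
grip_width: 21.7
finger_force: 30.0
```

```bash
python3 -m pendant '[[[0,0,-0.05],[0,0,0],-1],[[0,0,-0.03],[0,0,0],-1],[[0,0,0],[0,0,0],-1],[[0,0,0],[0,0,0],-1],[[0,0,0],[0,0,0],-1],[[0,0,0],[0,0,0],-1],[[0,0,0],[0,0,0],-1],[[0,0,0],[0,0,0],-1],[[0,0,0],[0,0,0],-1],[[0,0,0],[0,0,0],-1]]'
```

```text
time: 51.68
tool_pos: [615.3, 16.0, 281.0]
tcp_rot: [3.14, 0.001, 2.216]
contact_force: [-0.7, -1.8, 5.1]
grip_width: 21.9
finger_force: 30.0
```

The pot rests again at (615,16). The 190 mm gripper body would come too close to the pot if I pinch-turned the knob all the way. So the plan is to lean the hand back about 25°, pinch, push in and turn to about 0.95 rad, then push the freely turning bar onward with one open finger. Release and move over the knob.

```bash
python3 -m pendant '[[[0,0,0],[0,0,0],1],[[0,0,0],[0,0,0],1],[[0,0,0],[0,0,0],1],[[0,0,0],[0,0,0],1],[[0,0,0],[0,0,0],1],[[0,0,0],[0,0,0],1],[[0,0,0],[0,0,0],1],[[0,0,0],[0,0,0],1],[[0,0,0],[0,0,0],1],[[0,0,0],[0,0,0],1]]'
python3 -m pendant '[[[0,0,0.3],[0,0,0],1],[[0,0,0.9],[0,0,0],1],[[0,0,0.9],[0,0,0],1],[[0,0,0.9],[0,0,0],1],[[-0.9,0,0.3],[0,0,-0.91],1],[[-0.9,0,0],[0,0,-0.91],1],[[-0.9,0,0],[0,0,-0.91],1],[[-0.9,0,0],[0,0,-0.91],1],[[-0.9,0,0],[0,0,-0.91],1],[[-0.9,0,0],[0,0,-0.91],1]]'
python3 -m pendant '[[[-0.4,-0.07,0],[0,0,-0.91],1],[[0,0,0],[0,0,-0.91],1],[[0,0,0],[0,0,-0.91],1],[[0,0,0],[0,0,-0.91],1],[[0,0,0],[0,0,-0.91],1],[[0,0,0],[0,0,-0.91],1],[[0,0,0],[0,0,-0.91],1],[[0,0,0],[0,0,-0.91],1],[[0,0,0],[0,0,-0.91],1],[[0,0,0],[0,0,-0.91],1]]'
python3 -m pendant '[[[0,0,-1],[0,0,-0.91],1],[[0,0,-1],[0,0,-0.91],1],[[0,0,-1],[0,0,-0.91],1],[[0,0,-1],[0,0,-0.91],1],[[0,0,0],[0,-0.91,0],1],[[0,0,0],[0,-0.91,0],1],[[0,0,0],[0,-0.91,0],1],[[0,0,0],[0,-0.91,0],1],[[0,0,0],[0,0,0],1],[[0,0,0],[0,0,0],1]]'
python3 - <<'E'
from m import *
s=bot.capture("scene");o=bot.get_obs();print(o["tool_pos"],o["tcp_rot"],o["joint_positions"].round(2))
a,_=blob(s,(3,100,50),(20,255,255),(268,130,310,180));print("handle px",a[0],"was 283,157 at (589,7); expect for (615,16)",proj("scene",[615,16,281])-proj("scene",[589,7,281])+[283,157])
t=cv2.imread("pics/top7.png")
g=cv2.cvtColor(t,cv2.COLOR_BGR2GRAY)[185:210,238:268]; m=(g>70).astype(np.uint8); ys,xs=np.nonzero(m); print("knob ring mean",xs.mean()+238,ys.mean()+185,len(xs)); c=max(cv2.findContours(m,0,2)[0],key=cv2.contourArea); (u,v),R=cv2.minEnclosingCircle(c); print(u+238,v+185,R,plane("top",u+238,v+185,74))
E
```

```text
time: 52.52
tool_pos: [615.0, 16.2, 280.0]
tcp_rot: [3.141, 0.0, 2.216]
contact_force: [-0.6, 0.0, 0.4]
grip_width: 83.5
finger_force: 0.0
time: 53.35
tool_pos: [451.6, 16.2, 379.8]
tcp_rot: [3.14, 0.0, 1.556]
contact_force: [0.5, 0.3, 0.7]
grip_width: 91.5
finger_force: 0.0
time: 54.18
tool_pos: [441.0, 14.1, 379.9]
tcp_rot: [3.141, -0.001, 0.464]
contact_force: [-0.2, 0.9, -0.4]
grip_width: 92.3
finger_force: 0.0
time: 55.02
tool_pos: [440.3, 14.1, 259.7]
tcp_rot: [3.126, -0.435, 0.035]
contact_force: [0.2, -0.9, -0.3]
grip_width: 91.8
finger_force: 0.0
[441.65679148  13.83840435 260.36894273] [ 3.12604698 -0.43612145  0.03568559] [-0.2  -0.05  2.03  0.13  0.73  1.26]
handle px (292.54998779296875, 159.35000610351562) was 283,157 at (589,7); expect for (615,16) [291.82290977 159.59531083]
knob ring mean 249.4857142857143 196.57142857142858 105
251.5 196.125 6.838639736175537 [441.4426553   13.23410283  74.        ]
```

```bash
python3 -m pendant '[[[0,-0.02,-0.9],[0,0,0],1],[[0,0,-0.9],[0,0,0],1],[[0,0,-0.9],[0,0,0],1],[[0,0,-0.9],[0,0,0],1],[[0,0,-0.9],[0,0,0],1],[[0,0,-0.5],[0,0,0],1],[[0,0,-0.3],[0,0,0],1],[[0,0,-0.1],[0,0,0],1],[[0,0,0],[0,0,0],1],[[0,0,0],[0,0,0],1]]'
python3 -m pendant '[[[0,0,0],[0,0,0],-1],[[0,0,0],[0,0,0],-1],[[0,0,0],[0,0,0],-1],[[0,0,0],[0,0,0],-1],[[0,0,0],[0,0,0],-1],[[0,0,0],[0,0,0],-1],[[0,0,0],[0,0,0],-1],[[0,0,0],[0,0,0],-1],[[0,0,0],[0,0,0],-1],[[0,0,0],[0,0,0],-1]]'
python3 -m pendant '[[[0,0,0],[0,0,0],-1],[[0,0,0],[0,0,0],-1],[[0,0,0],[0,0,0],-1],[[0,0,0],[0,0,0],-1],[[0,0,0],[0,0,0],-1],[[0,0,0],[0,0,0],-1],[[0,0,0],[0,0,0],-1],[[0,0,0],[0,0,0],-1],[[0,0,0],[0,0,0],-1],[[0,0,0],[0,0,0],-1]]'
```

```text
time: 55.9
tool_pos: [445.4, 10.1, 115.6]
tcp_rot: [3.136, -0.418, 0.036]
contact_force: [-0.1, 0.3, -0.2]
grip_width: 92.2
finger_force: 0.0
time: 56.73
tool_pos: [444.2, 10.3, 114.7]
tcp_rot: [3.137, -0.416, 0.036]
contact_force: [0.1, 0.2, -0.1]
grip_width: 29.7
finger_force: 0.0
time: 57.57
tool_pos: [444.2, 10.3, 114.7]
tcp_rot: [3.137, -0.416, 0.036]
contact_force: [0.5, 4.1, 0.9]
grip_width: 13.4
finger_force: 29.9
```

Leaning 0.42 rad, the arm reaches no lower than 115 mm here. I'll open, reduce the lean to about 0.25 rad and try again.

```bash
python3 -c "
from plant import bot; print(bot.get_obs()['joint_positions'].round(2))"
python3 -m pendant '[[[0,0,0],[0,0,0],1],[[0,0,0],[0,0,0],1],[[0,0,0],[0,0,0],1],[[0,0,0.5],[0,0,0],1],[[0,0,0.2],[0,0.7,0],1],[[0,0,0],[0,0.7,0],1],[[0,0,0],[0,0,0],1],[[0,0,0],[0,0,0],1],[[0,0,0],[0,0,0],1],[[0,0,0],[0,0,0],1]]'
python3 -c "
from plant import bot; print(bot.get_obs()['joint_positions'].round(2))"
```

```text
[-0.22  0.23  2.24  0.35  0.28  1.  ]
time: 58.4
tool_pos: [443.0, 10.5, 134.9]
tcp_rot: [-3.139, -0.248, 0.033]
contact_force: [0.2, 0.5, 0.1]
grip_width: 75.2
finger_force: 0.0
[-0.19  0.22  2.09  0.1   0.59  1.27]
```

```bash
python3 -m pendant '[[[-0.05,0.09,-0.4],[0,0,0],1],[[0,0,-0.4],[0,0,0],1],[[0,0,-0.3],[0,0,0],1],[[0,0,-0.13],[0,0,0],1],[[0,0,0],[0,0,0],1],[[0,0,0],[0,0,0],1],[[0,0,0],[0,0,0],1],[[0,0,0],[0,0,0],1],[[0,0,0],[0,0,0],1],[[0,0,0],[0,0,0],1]]'
python3 -c "
from plant import bot; print(bot.get_obs()['joint_positions'].round(2))"
```

```text
time: 59.23
tool_pos: [442.9, 12.9, 99.2]
tcp_rot: [-3.14, -0.249, 0.034]
contact_force: [0.3, -0.1, 0.4]
grip_width: 91.8
finger_force: 0.0
[-0.18  0.29  2.13  0.12  0.48  1.26]
```

```bash
python3 -m pendant '[[[0,0,0],[0,0,0],-1],[[0,0,0],[0,0,0],-1],[[0,0,0],[0,0,0],-1],[[0,0,0],[0,0,0],-1],[[0,0,0],[0,0,0],-1],[[0,0,0],[0,0,0],-1],[[0,0,0],[0,0,0],-1],[[0,0,0],[0,0,0],-1],[[0,0,0],[0,0,0],-1],[[0,0,0],[0,0,0],-1]]'
python3 -m pendant '[[[0,0,0],[0,0,0],-1],[[0,0,0],[0,0,0],-1],[[0,0,0],[0,0,0],-1],[[0,0,0],[0,0,0],-1],[[0,0,0],[0,0,0],-1],[[0,0,-0.1],[0,0,0],-1],[[0,0,-0.1],[0,0,0],-1],[[0,0,-0.07],[0,0,0],-1],[[0,0,0],[0,0,0],-1],[[0,0,0],[0,0,0],-1]]'
```

```text
time: 60.07
tool_pos: [442.7, 12.9, 98.8]
tcp_rot: [-3.14, -0.248, 0.034]
contact_force: [1.0, 1.1, -0.7]
grip_width: 29.8
finger_force: 0.0
time: 60.9
tool_pos: [443.0, 11.2, 91.2]
tcp_rot: [3.14, -0.249, 0.035]
contact_force: [-6.3, -15.8, 7.4]
grip_width: 13.5
finger_force: 29.9
```

Pushed in 7.6 mm against about 7 N. Ease the sideways load and start turning.

```bash
python3 -m pendant '[[[0,-0.06,0],[0,0,0],-1],[[0,0,0],[0,0,0],-1],[[0,0,0],[0,0,0.6],-1],[[0,0,0],[0,0,0.6],-1],[[0,0,0],[0,0,0.6],-1],[[0,0,0],[0,0,0.6],-1],[[0,0,0],[0,0,0.6],-1],[[0,0,0],[0,0,0],-1],[[0,0,0],[0,0,0],-1],[[0,0,0],[0,0,0],-1]]'
python3 -c "
from plant import bot; o=bot.get_obs(); print(o['joint_positions'].round(2),o['moment'].round(2))"
```

```text
time: 61.73
tool_pos: [442.8, 11.1, 91.3]
tcp_rot: [-3.14, -0.249, 0.394]
contact_force: [-3.7, -1.8, 8.7]
grip_width: 13.7
finger_force: 29.9
[-0.25  0.32  2.12  0.3   0.52  0.67] [-0.1   0.62  0.05]
```

```bash
python3 -m pendant '[[[0,0,0],[0,0,0.78],-1],[[0,0,0],[0,0,0.78],-1],[[0,0,0],[0,0,0.78],-1],[[0,0,0],[0,0,0.78],-1],[[0,0,0],[0,0,0.78],-1],[[0,0,0],[0,0,0.78],-1],[[0,0,0],[0,0,0],-1],[[0,0,0],[0,0,0],-1],[[0,0,0],[0,0,0],-1],[[0,0,0],[0,0,0],-1]]'
python3 -c "
from plant import bot; o=bot.get_obs(); print(o['joint_positions'].round(2),o['moment'].round(2))"
```

```text
time: 62.57
tool_pos: [442.3, 11.5, 91.1]
tcp_rot: [-3.139, -0.248, 0.955]
contact_force: [-3.8, 1.0, 8.4]
grip_width: 13.8
finger_force: 29.9
[-0.31  0.36  2.05  0.38  0.69  0.01] [0.22 0.65 0.2 ]
```

```bash
python3 -m pendant '[[[0,0,0],[0,0,0],1],[[0,0,0],[0,0,0],1],[[0,0,0],[0,0,0],1],[[0,0,0],[0,0,0],1],[[0,0,0],[0,0,0],1],[[0,0,0],[0,0,0],1],[[0,0,0],[0,0,0],1],[[0,0,0.5],[0,0,0],1],[[0,0,0.9],[0,0,0],1],[[0,0,0.9],[0,0,0],1]]'
python3 -m pendant '[[[0,0,0.9],[0,0,-0.77],1],[[0,0,0],[0,0,-0.77],1],[[0,0,0],[0,0,-0.77],1],[[0,0,0],[0,0,-0.77],1],[[0,0,0],[0,0,-0.77],1],[[0,0,0],[0,0,-0.77],1],[[0,0,0],[0,0,-0.77],1],[[0,0,0],[0,0,-0.77],1],[[0,0,0],[0,0,-0.77],1],[[0,0,0],[0,0,-0.77],1]]'
python3 -m pendant '[[[0,0,0],[0,0.7,0],1],[[0,0,0],[0,0.7,0],1],[[0,0,0],[0,0.67,0],1],[[0,0,0],[0,0,0],1],[[0,0,0],[0,0,0],1],[[0,0,0],[0,0,0],1],[[0,0,0],[0,0,0],1],[[0,0,0],[0,0,0],1],[[0,0,0],[0,0,0],1],[[0,0,0],[0,0,0],1]]'
python3 - <<'E'
from h import *
s=bot.capture("scene");cv2.imwrite("pics/scene8.png",s)
cv2.imwrite("pics/c11.png",cv2.resize(s[150:230,210:320],(770,560),interpolation=cv2.INTER_CUBIC))
C=lambda X:((proj("scene",X)-[210,150])*7).round().tolist()
print("axis top",C([442,11.5,104]),"tip at .92",C([442+22*np.cos(.95),11.5+22*np.sin(.95),104]),"tip at 0",C([464,12,104]))
E
```

```text
time: 63.4
tool_pos: [441.3, 11.5, 159.4]
tcp_rot: [-3.136, -0.246, 0.954]
contact_force: [1.4, 0.2, -0.3]
grip_width: 75.7
finger_force: 0.0
time: 64.23
tool_pos: [441.9, 11.3, 186.1]
tcp_rot: [-3.14, -0.246, 0.027]
contact_force: [-0.4, 0.4, 0.1]
grip_width: 91.7
finger_force: 0.0
time: 65.07
tool_pos: [442.4, 11.1, 186.9]
tcp_rot: [-3.133, -0.0, 0.03]
contact_force: [-0.0, -0.0, -0.5]
grip_width: 91.7
finger_force: 0.0
axis top [287.0, 273.0] tip at .92 [335.0, 272.0] tip at 0 [318.0, 293.0]
```

View pics/c11.png

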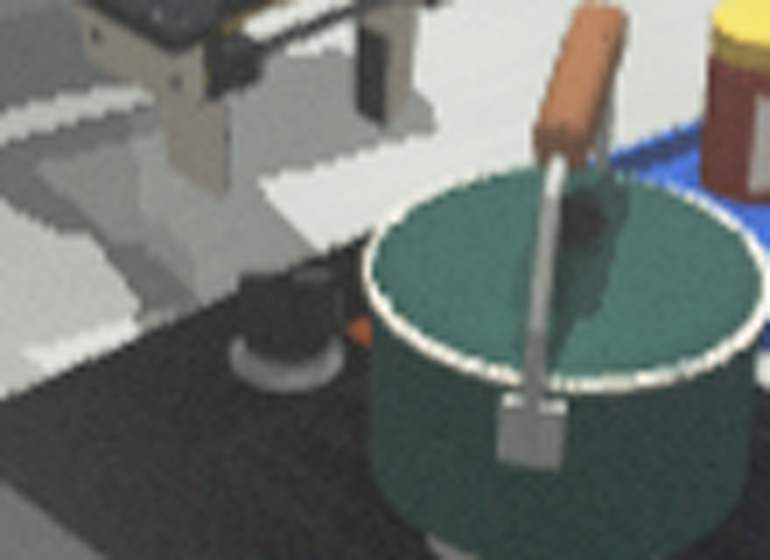

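The crop shows the knob bar broadside from (240,280) to (343,280), with its pale pointer mark to the right at (320,272). That is about 0.92 rad, as intended, and the bar has sprung out. Now place the open +y finger on the far side of the pointer end and push it toward the cook.

```bash
python3 -m pendant '[[[0.6,-0.59,0],[0,0,0],1],[[0.6,-0.59,0],[0,0,0],1],[[0,0,0],[0,0,0],1],[[0,0,0],[0,0,0],1],[[0,0,-0.8],[0,0,0],1],[[0,0,-0.8],[0,0,0],1],[[0,0,-0.8],[0,0,0],1],[[0,0,-0.5],[0,0,0],1],[[0,0,0],[0,0,0],1],[[0,0,0],[0,0,0],1]]'
python3 -m pendant '[[[0,0,0],[0,0,0],1],[[0,0,0],[0,0,0],1],[[0,0,0],[0,0,0],1],[[0,0,0],[0,0,0],1],[[0,0,0],[0,0,0],1],[[0,0,0],[0,0,0],1],[[0,0,0],[0,0,0],1],[[0,0,0],[0,0,0],1],[[0,0,0],[0,0,0],1],[[0,0,0],[0,0,0],1]]'
```

```text
time: 65.95
tool_pos: [477.9, -23.7, 99.6]
tcp_rot: [-3.132, 0.002, 0.031]
contact_force: [-0.6, 0.1, 0.3]
grip_width: 91.8
finger_force: 0.0
time: 66.78
tool_pos: [478.7, -24.3, 99.7]
tcp_rot: [-3.133, 0.0, 0.03]
contact_force: [-0.6, 0.2, -0.4]
grip_width: 92.0
finger_force: 0.0
```

```bash
python3 -m pendant '[[[-0.1,0,0],[0,0,0],1],[[-0.1,0,0],[0,0,0],1],[[-0.1,0,0],[0,0,0],1],[[-0.07,0,0],[0,0,0],1],[[-0.07,0,0],[0,0,0],1],[[-0.06,0,0],[0,0,0],1],[[-0.05,0,0],[0,0,0],1],[[0,0,0],[0,0,0],1],[[0,0,0],[0,0,0],1],[[0,0,0],[0,0,0],1]]'
python3 -m pendant '[[[0,0,0],[0,0,0],1],[[0,0,0],[0,0,0],1],[[0,0,0],[0,0,0],1],[[0,0,0],[0,0,0],1],[[0,0,0],[0,0,0],1],[[0,0,0],[0,0,0],1],[[0,0,0],[0,0,0],1],[[0,0,0],[0,0,0],1],[[0,0,0],[0,0,0],1],[[0,0,0],[0,0,0],1]]'
python3 - <<'E'
from h import *
s=bot.capture("scene");cv2.imwrite("pics/scene9.png",s)
C=lambda X:((proj("scene",X)-[210,150])*7).round().tolist()
for f in(.92,1.15,1.4,1.65,2.62):
    c,si=np.cos(f+.03),np.sin(f+.03); L=[C([442+a*c-b*si,11.5+a*si+b*c,104])[0] for a in(-22,22) for b in(-7,7)]; print(f,"bar u extents",min(L),max(L),"pointer",C([442+22*c,11.5+22*si,104]))
g=cv2.cvtColor(s[150:230,210:320],cv2.COLOR_BGR2GRAY)
for v in (40,42,44): print(v,g[v,28:54].tolist())
E
```

```text
time: 67.62
tool_pos: [464.1, -23.8, 100.6]
tcp_rot: [-3.132, -0.005, 0.029]
contact_force: [4.7, 4.3, 1.6]
grip_width: 91.6
finger_force: 2.7
time: 68.45
tool_pos: [463.8, -23.8, 100.5]
tcp_rot: [-3.132, -0.004, 0.029]
contact_force: [4.9, 4.0, 1.6]
grip_width: 92.0
finger_force: 2.5
0.92 bar u extents 238.0 336.0 pointer [335.0, 272.0]
1.15 bar u extents 236.0 337.0 pointer [333.0, 266.0]
1.4 bar u extents 238.0 336.0 pointer [328.0, 260.0]
1.65 bar u extents 242.0 331.0 pointer [320.0, 255.0]
2.62 bar u extents 263.0 311.0 pointer [278.0, 248.0]
40 [61, 60, 56, 58, 87, 141, 122, 112, 76, 78, 50, 50, 52, 52, 49, 55, 50, 52, 52, 53, 54, 60, 74, 133, 202, 175]
42 [59, 58, 58, 55, 53, 48, 51, 53, 51, 54, 51, 48, 52, 47, 51, 52, 47, 51, 52, 51, 52, 54, 76, 123, 143, 236]
44 [53, 54, 54, 53, 51, 51, 52, 53, 52, 54, 50, 49, 49, 52, 51, 49, 49, 45, 50, 55, 56, 53, 72, 122, 114, 103]
```

Contact is made (about 5 N). The tool x gives a bar angle of about 1.3 rad, inside the large-flame window. Nudge to 1.4, pause, then push on slowly.

```bash
python3 -m pendant '[[[-0.03,0,0],[0,0,0],1],[[-0.02,0,0],[0,0,0],1],[[0,0,0],[0,0,0],1],[[0,0,0],[0,0,0],1],[[0,0,0],[0,0,0],1],[[0,0,0],[0,0,0],1],[[0,0,0],[0,0,0],1],[[0,0,0],[0,0,0],1],[[0,0,0],[0,0,0],1],[[0,0,0],[0,0,0],1]]'
python3 -m pendant '[[[-0.02,0,0],[0,0,0],1],[[-0.02,0,0],[0,0,0],1],[[-0.02,0,0],[0,0,0],1],[[-0.02,0,0],[0,0,0],1],[[-0.02,0,0],[0,0,0],1],[[-0.02,0,0],[0,0,0],1],[[-0.02,0,0],[0,0,0],1],[[-0.02,0,0],[0,0,0],1],[[-0.02,0,0],[0,0,0],1],[[-0.02,0,0],[0,0,0],1]]'
python3 -c "
from plant import bot; o=bot.get_obs(); print(o['moment'].round(2),o['time'])"
```

```text
time: 69.33
tool_pos: [461.9, -23.9, 100.4]
tcp_rot: [-3.132, -0.003, 0.029]
contact_force: [4.4, 2.1, 1.1]
grip_width: 91.7
finger_force: 2.1
time: 70.17
tool_pos: [456.3, -23.2, 100.4]
tcp_rot: [-3.131, -0.004, 0.028]
contact_force: [5.6, 8.0, 0.7]
grip_width: 91.7
finger_force: 3.9
[ 1.21 -0.81 -0.37] 70.1667
```

```bash
python3 -m pendant '[[[-0.04,0,0],[0,0,0],1],[[-0.04,0,0],[0,0,0],1],[[-0.04,0,0],[0,0,0],1],[[-0.04,0,0],[0,0,0],1],[[-0.04,0,0],[0,0,0],1],[[-0.04,0,0],[0,0,0],1],[[-0.04,0,0],[0,0,0],1],[[0,0,0],[0,0,0],1],[[0,0,0],[0,0,0],1],[[0,0,0],[0,0,0],1]]'
```

```text
time: 71.0
tool_pos: [447.2, -23.8, 100.2]
tcp_rot: [-3.132, -0.003, 0.029]
contact_force: [3.8, 4.8, 0.8]
grip_width: 91.7
finger_force: 2.6
```

```bash
python3 -m pendant '[[[-0.03,0,0],[0,0,0],1],[[0,0,0],[0,0,0],1],[[0,0,0],[0,0,0],1],[[0,0,0],[0,0,0],1],[[0,0,0],[0,0,0],1],[[0.1,0.05,0],[0,0,0],1],[[0.2,0.1,0],[0,0,0],1],[[0.2,0,0],[0,0,0],1],[[0,0,0.5],[0,0,0],1],[[0,0,0.9],[0,0,0],1]]'
python3 -m pendant '[[[0,0,0.9],[0,0,0],1],[[0,0,0.9],[0,0,0],1],[[0,0,0.9],[0,0,0],1],[[-0.5,0.8,0.9],[0,0,0],1],[[-0.5,0.8,0.9],[0,0,0],1],[[-0.5,0.9,0.9],[0,0,0],1],[[-0.2,0.95,0.5],[0,0,0],1],[[0,0.95,0],[0,0,0],1],[[0,0.95,0],[0,0,0],1],[[0,0.95,0],[0,0,0],1]]'
python3 -m pendant '[[[0,0.95,0],[0,0,0],1],[[0,0.95,0],[0,0,0],1],[[0,0.95,0],[0,0,0],1],[[0,0.95,0],[0,0,0],1],[[0,0.95,0],[0,0,0],1],[[0,0.95,0],[0,0,0],1],[[0,0.95,0],[0,0,0],1],[[0,0.95,0],[0,0,0],1],[[0,0,0],[0,0,0],1],[[0,0,0],[0,0,0],1]]'
python3 - <<'E'
from m import *
s=bot.capture("scene");t=bot.capture("top");cv2.imwrite("pics/scene10.png",s);cv2.imwrite("pics/top10.png",t)
a=cv2.resize(s[130:230,230:370],(560,400),interpolation=cv2.INTER_CUBIC)
b=cv2.resize(t[180:215,236:271],(240,240),interpolation=cv2.INTER_CUBIC);b=cv2.convertScaleAbs(b,alpha=1.8)
b2=cv2.resize(t[115:220,140:295],(240,160),interpolation=cv2.INTER_AREA)
cv2.imwrite("pics/c12.png",np.hstack([a,np.vstack([b,b2])]))
pot(s,t,(268,130,310,180),(235,110,275,165))
k=proj("top",[442,11.5,104]);C=lambda X:((proj("top",X)-[236,180])*6.857+[560,0]).round().tolist()
print("knob top crop axis",C([442,11.5,104]),"pointer 2.62",C([442+22*np.cos(2.65),11.5+22*np.sin(2.65),104]))
E
```

```text
time: 71.83
tool_pos: [458.9, -19.5, 139.7]
tcp_rot: [-3.131, 0.007, 0.031]
contact_force: [0.1, 0.4, 0.5]
grip_width: 91.8
finger_force: 0.0
time: 72.67
tool_pos: [409.2, 170.5, 319.1]
tcp_rot: [-3.133, -0.0, 0.03]
contact_force: [0.0, 0.2, 1.4]
grip_width: 91.7
finger_force: 0.0
time: 73.5
tool_pos: [409.1, 398.0, 317.6]
tcp_rot: [-3.135, 0.002, 0.033]
contact_force: [-0.1, 0.4, -0.9]
grip_width: 91.7
finger_force: 0.0
handle [617.  15. 286.] 2.8 px [292. 160.] [248. 141.]
top ends [[588.0, 57.0], [651.0, -24.0]] [619.  17.] scene ends [[641.0, -21.0], [576.0, 65.0]] [609.  22.]
len 102.0 dir -52.1
len 108.0 dir 127.3
knob top crop axis [668.0, 102.0] pointer 2.62 [651.0, 135.0]
```

View pics/c12.png

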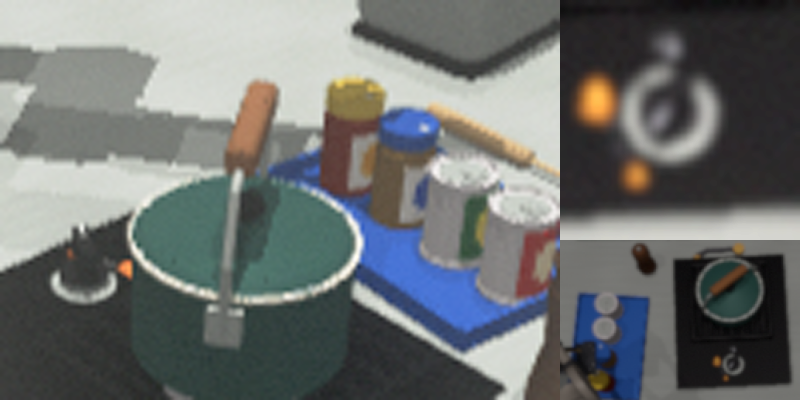

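The crops show the pot centred on the grate, the labels facing the far side, and the knob pointer at (660,118) on the knob's lower left, towards the small-flame mark at (637,178). One quick numeric check of the angle before handing in.

Run:
```python
from h import *
t=np.mean([cv2.imread("pics/top10.png").astype(float)]+[bot.capture("top") for _ in range(4)],0)
g=cv2.resize(t[180:215,236:271].mean(2),(245,245),interpolation=cv2.INTER_CUBIC)
pc=lambda u,v,z:plane("top",236+(u+.5)/7-.5,180+(v+.5)/7-.5,z)[:2]
m=(g>65).astype(np.uint8); n,l,st,ce=cv2.connectedComponentsWithStats(m)
for i in range(1,n):
    if st[i,4]>60:
        ys,xs=np.nonzero(l==i); P=np.array([pc(x,y,104) for x,y in zip(xs,ys)]); d=np.linalg.svd(P-P.mean(0),full_matrices=False)[2][0]
        print(ce[i].round(),st[i,4],"c@104",P.mean(0).round(1),"dir",np.arctan2(d[1],d[0]).round(2),(np.arctan2(d[1],d[0])+np.pi).round(2))
r=proj("top",[442,11.5,74]);print("axis74 crop7",((r-[236,180])*7).round())
```

```text
[114.  49.] 102 c@104 [476.5  10.6] dir -2.89 0.25
[110. 124.] 4243 c@104 [432.   13.7] dir 1.3 4.44
[ 38. 103.] 945 c@104 [445.4  55.3] dir -3.09 0.06
[ 78. 179.] 180 c@104 [400.2  32.6] dir -3.03 0.12
[132. 231.] 6483 c@104 [369.4   2.1] dir 1.58 4.72
axis74 crop7 [111. 112.]
```

Run:
```python
from h import *
t=np.mean([bot.capture("top").astype(float) for _ in range(4)],0)
g=cv2.resize(t[180:215,236:271].mean(2),(245,245),interpolation=cv2.INTER_CUBIC)
pc=lambda u,v,z:plane("top",236+(u+.5)/7-.5,180+(v+.5)/7-.5,z)[:2]
print(g[90:146:6,80:140:6].round().astype(int))
for R in(12,15):
    yy,xx=np.mgrid[:245,:245];w=np.where((xx-102)**2+(yy-120)**2<R*R,np.clip(g-45,0,None),0)
    P=np.array([pc(x,y,104) for x,y in zip(xx[w>0],yy[w>0])]);W=w[w>0];c=(P*W[:,None]).sum(0)/W.sum();Q=(P-c)*np.sqrt(W)[:,None];d=np.linalg.svd(Q,full_matrices=False)[2][0]
    v=c-[442,11.5];print(R,c.round(1),"line dir",np.arctan2(d[1],d[0]).round(2),(np.arctan2(d[1],d[0])+np.pi).round(2),"from axis",np.arctan2(v[1],v[0]).round(2),np.linalg.norm(v).round(1))
```

```text
[[ 77  69  59  48  39  32  29  28  33  53]
 [ 78  59  41  31  28  29  28  27  30  53]
 [ 77  51  34  32  36  37  32  25  26  46]
 [ 76  48  37  43  51  48  36  24  25  40]
 [ 76  49  45  58  65  56  37  25  26  39]
 [ 79  54  57  71  72  55  33  25  29  43]
 [ 85  65  65  72  65  45  28  28  35  52]
 [ 92  76  65  60  48  34  29  37  49  70]
 [ 96  84  68  53  40  37  45  57  72  92]
 [ 91  90  79  64  54  59  73  85  96 107]]
12 [434.3  18.8] line dir 2.53 5.67 from axis 2.38 10.7
15 [433.8  19.3] line dir 2.46 5.6 from axis 2.38 11.3
```

The pointer reads 2.45 to 2.58 rad, close to the lower bound of 2.4. One more gentle 2 mm push with the same finger will centre it on the mark.

```bash
python3 -m pendant '[[[0.118,-0.938,0],[0,0,0],1],[[0.118,-0.938,0],[0,0,0],1],[[0.118,-0.938,0],[0,0,0],1],[[0.118,-0.938,0],[0,0,0],1],[[0.118,-0.938,0],[0,0,0],1],[[0.118,-0.938,0],[0,0,0],1],[[0.118,-0.938,0],[0,0,0],1],[[0.118,-0.938,0],[0,0,0],1],[[0.118,-0.938,0],[0,0,0],1],[[0.118,-0.938,0],[0,0,0],1]]'
python3 -m pendant '[[[0.118,-0.938,0],[0,0,0],1],[[0.118,-0.938,0],[0,0,0],1],[[0.118,-0.938,0],[0,0,0],1],[[0.118,-0.938,0],[0,0,0],1],[[0.118,-0.938,0],[0,0,0],1],[[0,0,0],[0,0,0],1],[[0,0,-0.9],[0,0,0],1],[[0,0,-0.9],[0,0,0],1],[[0,0,-0.9],[0,0,0],1],[[0,0,-0.9],[0,0,0],1]]'
python3 -m pendant '[[[0,0,0],[0,0,0],1],[[0,0,0],[0,0,0],1],[[0,0,0],[0,0,0],1],[[0,0,0],[0,0,0],1],[[0,0,0],[0,0,0],1],[[0,0,0],[0,0,0],1],[[0,0,0],[0,0,0],1],[[0,0,0],[0,0,0],1],[[0,0,0],[0,0,0],1],[[0,0,0],[0,0,0],1]]'
```

```text
time: 74.83
tool_pos: [444.7, 114.4, 319.0]
tcp_rot: [-3.133, -0.0, 0.03]
contact_force: [0.6, -0.4, 0.4]
grip_width: 91.8
finger_force: 0.0
time: 75.67
tool_pos: [462.3, -24.6, 210.0]
tcp_rot: [-3.133, -0.001, 0.03]
contact_force: [0.4, -0.1, 0.3]
grip_width: 91.8
finger_force: 0.0
time: 76.5
tool_pos: [462.5, -24.9, 210.8]
tcp_rot: [-3.133, 0.0, 0.03]
contact_force: [-0.7, -0.3, -0.1]
grip_width: 91.3
finger_force: 0.0
```

```bash
python3 -m pendant '[[[0,0.03,-0.9],[0,0,0],1],[[0,0,-0.9],[0,0,0],1],[[0,0,-0.9],[0,0,0],1],[[0,0,-0.7],[0,0,0],1],[[0,0,-0.28],[0,0,0],1],[[0,0,0],[0,0,0],1],[[-0.2,0,0],[0,0,0],1],[[-0.2,0,0],[0,0,0],1],[[0,0,0],[0,0,0],1],[[0,0,0],[0,0,0],1]]'
python3 -m pendant '[[[-0.04,0,0],[0,0,0],1],[[-0.04,0,0],[0,0,0],1],[[-0.04,0,0],[0,0,0],1],[[-0.04,0,0],[0,0,0],1],[[0,0,0],[0,0,0],1],[[0,0,0],[0,0,0],1],[[0,0,0],[0,0,0],1],[[0,0,0],[0,0,0],1],[[0,0,0],[0,0,0],1],[[0,0,0],[0,0,0],1]]'
```

```text
time: 77.33
tool_pos: [450.7, -24.0, 101.5]
tcp_rot: [-3.133, -0.002, 0.03]
contact_force: [0.7, -0.2, 0.2]
grip_width: 91.9
finger_force: 0.0
time: 78.17
tool_pos: [446.0, -23.9, 100.4]
tcp_rot: [-3.133, -0.0, 0.03]
contact_force: [3.0, 2.2, 1.0]
grip_width: 92.2
finger_force: 1.1
```

```bash
python3 -m pendant '[[[-0.03,0,0],[0,0,0],1],[[-0.03,0,0],[0,0,0],1],[[-0.015,0,0],[0,0,0],1],[[0,0,0],[0,0,0],1],[[0,0,0],[0,0,0],1],[[0,0,0],[0,0,0],1],[[0,0,0],[0,0,0],1],[[0,0,0],[0,0,0],1],[[0,0,0],[0,0,0],1],[[0,0,0],[0,0,0],1]]'
python3 -m pendant '[[[0.1,0.05,0],[0,0,0],1],[[0.2,0.1,0],[0,0,0],1],[[0.2,0,0],[0,0,0],1],[[0,0,0.5],[0,0,0],1],[[0,0,0.9],[0,0,0],1],[[0,0,0.9],[0,0,0],1],[[0,0,0.9],[0,0,0],1],[[0,0,0.9],[0,0,0],1],[[-0.5,0.8,0.9],[0,0,0],1],[[-0.5,0.8,0.9],[0,0,0],1]]'
python3 -m pendant '[[[-0.5,0.9,0.9],[0,0,0],1],[[-0.2,0.95,0.5],[0,0,0],1],[[0,0.95,0],[0,0,0],1],[[0,0.95,0],[0,0,0],1],[[0,0.95,0],[0,0,0],1],[[0,0.95,0],[0,0,0],1],[[0,0.95,0],[0,0,0],1],[[0,0.95,0],[0,0,0],1],[[0,0.95,0],[0,0,0],1],[[0,0.95,0],[0,0,0],1]]'
python3 - <<'E'
from m import *
t=np.mean([bot.capture("top").astype(float) for _ in range(4)],0);s=bot.capture("scene")
g=cv2.resize(t[180:215,236:271].mean(2),(245,245),interpolation=cv2.INTER_CUBIC)
pc=lambda u,v,z:plane("top",236+(u+.5)/7-.5,180+(v+.5)/7-.5,z)[:2]
yy,xx=np.mgrid[:245,:245]
for R in(12,15):
    w=np.where((xx-102)**2+(yy-120)**2<R*R,np.clip(g-45,0,None),0)
    P=np.array([pc(x,y,104) for x,y in zip(xx[w>0],yy[w>0])]);W=w[w>0];c=(P*W[:,None]).sum(0)/W.sum();d=np.linalg.svd((P-c)*np.sqrt(W)[:,None],full_matrices=False)[2][0]
    v=c-[441.4,13.2];print(R,c.round(1),"line",np.arctan2(d[1],d[0]).round(2),"from axis",np.arctan2(v[1],v[0]).round(2))
print(g[90:146:6,80:140:6].round().astype(int))
pot(s,t.astype(np.uint8),(268,130,310,180),(235,110,275,165))
E
```

```text
time: 79.0
tool_pos: [443.5, -23.9, 100.4]
tcp_rot: [-3.133, 0.0, 0.03]
contact_force: [3.6, 2.2, 1.5]
grip_width: 92.3
finger_force: 1.7
time: 79.83
tool_pos: [428.3, 28.4, 278.3]
tcp_rot: [-3.133, 0.002, 0.028]
contact_force: [0.6, -0.1, -0.2]
grip_width: 91.7
finger_force: 0.0
time: 80.67
tool_pos: [407.1, 313.5, 319.0]
tcp_rot: [-3.134, 0.001, 0.031]
contact_force: [1.1, -0.5, 0.6]
grip_width: 91.9
finger_force: 0.0
12 [434.1  18. ] line 2.62 from axis 2.56
15 [433.8  18.2] line 2.57 from axis 2.57
[[ 76  68  58  47  38  32  29  28  36  57]
 [ 77  59  41  30  28  29  28  26  31  52]
 [ 76  50  34  33  39  41  33  25  27  44]
 [ 75  47  36  47  60  58  41  26  25  38]
 [ 76  47  46  64  77  70  48  28  26  38]
 [ 78  53  58  78  86  71  45  28  29  41]
 [ 84  62  66  83  83  61  36  28  34  50]
 [ 91  74  69  74  68  47  32  35  47  68]
 [ 95  83  70  63  53  43  44  56  71  90]
 [ 90  88  76  62  55  58  71  84  95 106]]
handle [617.  16. 287.] 2.1 px [293. 159.] [248. 141.]
top ends [[588.0, 57.0], [650.0, -24.0]] [619.  17.] scene ends [[639.0, -18.0], [577.0, 65.0]] [608.  24.]
len 102.0 dir -52.7
len 104.0 dir 126.5
```

The knob now reads about 2.6 rad, and the pot is at (617,16) against the burner at (615,16). The arm is clear, so I'm handing in.

```bash
python3 -c "
from plant import bot; print(bot.close_job())"
```

```text
the job is handed in; nothing more can be done
None
```

I've handed the job in, but no verdict came back: the two tins and two jars stand in the tray with labels to the class (the orange tin was absent), the pot is centred on the burner after I put it back from a knock, and the knob went in, past the stop, paused at about 1.3–1.4 rad (large flame) and now reads about 2.6 rad (small flame).

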